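# Fit the second rod to the slide-staining bridge

### The arm

A 6-joint arm with a two-finger parallel gripper is mounted at the origin on the work surface. World frame = base frame: x ahead of the robot, y to its left, z up, the work surface at z = 0. Lengths are in m, angles in rad, forces in N, time in s.
With the tool pointing down it reaches from about 0.4 to 0.825 m from the base axis. Payload 7 kg.
Tool frame: the origin (TCP) lies at the very end of the fingers, on their centre line; the grasp point (between the pads) lies pinch_z behind it (pinch_z is the distance from the TCP to the grasp point, in m); z points along the fingers, y is the direction in which the jaws open and shut (so a half turn about z gives the same grasp; the last joint's range is limited). The gripper opens to 85 mm and grips with 20 to 120 N. Pads are 22 mm wide; open, the fingers measure 114 mm over their backs; the gripper's body (76 mm by 85 mm) begins 54 mm behind the grasp point. The pads swing forward as they close: fully open they stand 13 mm farther back than shut.
Start: joints at [-0.993, 0.359, 0.012, 0, -1.224, -0.288], TCP at [0.193, -0.647, 0.203] pointing down, gripper open.
Joint ranges: [-3.07, 3.07], [-1.43, 2.12], [-1.02, 1.25], [-3.03, 1.67], [-3.05, -0], [-3.03, 3.03]. Speed limits (rad/s): [2.39, 2.39, 3.01, 3.14, 3.14, 3.14].

### API

Orientations are given as a unit quaternion [x, y, z, w].
In Python, from plant import * gives the robot as it stands. The module is installed in compiled form; this text tells all that it offers.
- The arm moves only by the tool servo_tool, never from a script. Its argument "targets" is text: rows parted by semicolons, each of 4 numbers parted by spaces: the shift along the tool's x, y, z in mm, then the turn about the tool's z in degrees. A call has 1 to 10 rows; each row shifts and turns the commanded pose from where the row before left it, along the tool's axes as they then stand; what a row does not reach is not made up. A row lasts 1/10 s, in which the tool goes at most 50 mm and 8.59 degrees, less where a joint would pass 70% of its speed; a pose out of reach is approached as far as the arm can. A call with a gripper value outside its range is refused whole. "jaw" is the opening in per cent of the stroke, from 0 (shut) to 100 (fully open), set as the call begins (left out, the last holds). The fingers move at their own pace and stop on an object; "force" is the grip in N (left out, the last holds). Time passes only in rows, so rows that do not move let the fingers close. It gives the time, the measured TCP pose, the force and the opening at its end, in the units of the state.
- get_obs(): the state, without advancing time (a new reading comes with each control period).
- camera(name): name is "scene" or "top" or "wrist"; returns a dict with "frame" (384x512x3 uint8, red, green, blue), "z_map" (384x512 float32, m along the optical axis (not along the pixel's ray), 0 where there is no reading), "camera_matrix" (3x3 intrinsics, pixels), "extrinsics" (4x4, takes a point from world to camera coordinates). Camera axes: x right, y down, z forward; pixel columns grow to the right and rows downward; lengths in m; the calibration is good to about 2 mm. The wrist camera is an equidistant fisheye: a pixel r from the principal point sees the ray r / f radians off the axis. A picture is of the moment at which its call begins.
- finish_job(): hands the job in, once; it reports no verdict.
The state is a dict: "t": time; "q": joint angles; "qvel": joint speeds; "effort": joint torques, N m; "ee_pos": TCP position; "eef_rot": TCP orientation; "ft_force": force on the tool from outside, world axes, zero at the start; "ft_torque": the same for the moment, N m; "finger_gap": finger opening in m.
Only numpy, scipy, OpenCV 4.12 (cv2) and the standard library are available. Lean on these libraries where they do the work, as an engineer would, in place of code of your own. Each camera call takes 0.05 s, during which the arm holds its last target.

### The job

We are putting the second rod back on the slide-staining bridge. First set two of the four loose thumbscrews, no more and no fewer, in the round steel dish ready for me. Then take the loose rod off its white rest and thread it, bare end first, from the side where the fitted rod sticks out far, through the empty bore of the near blue bracket and on through the far one, until its ends are level with the ends of the fitted rod, and stay there holding it still in the gripper so I can run the screws in: finish while holding it, and leave everything else on the bench where it is.

Things in the scene. Friction and masses are not known exactly. Their poses are not given: they have to be found in the camera images.
- bridge: slide-staining bridge, fixed: steel drip tray 140 x 134 x 34 mm between two upright blue end brackets (100 mm wide, 16 mm thick along y, 108 mm tall; feet 150 mm wide) centred at y = +-75 mm. Each has two bores along y, 88 mm up: those at x = +27.5 mm carry the fitted rod, those at x = -27.5 mm are empty. Origin: under the tray's middle; z up; y to the side where the fitted rod sticks out far.
- bore_near (a point): centre of the empty bore in the near bracket (the one at +y, entered first). Bore 13 mm diameter, 16 mm long (8 mm either side of this point along y); axes as the bridge's.
- bore_far (a point): centre of the empty bore in the far bracket (-y), 150 mm from the near one along -y and on the same axis; same 13 mm bore, 16 mm long; axes as the bridge's.
- fitted_rod_tip (a point): bare end of the fitted rod (twin of the loose one, parallel, 55 mm beside the empty bores; it runs from y = -105 to +190 mm of the bridge and is clamped by black thumbscrews reaching 132 mm height). This point is 22 mm beyond the far bracket's outer face; axes as the bridge's. The loose rod's bare end must finish level with it along y.
- rod: loose stainless rod, 10 mm diameter, 295 mm long, about 90 g. Origin: on the axis, mid-length; its y runs along the rod towards the black cap. It starts level in the notches of the rest, axis 40 mm above the bench, cap roughly to +y. Its last 70 to 95 mm overhang the rest at the cap end; grip it there, about 43 mm in from the cap's end. Fitted, 107 mm of it stays outside the near bracket.
- rod_tip (a point): bare rounded end of the loose rod (on its axis, 147.5 mm from its origin)
- rod_cap (a point): outer end of the loose rod's black rubber cap (16 mm diameter, the last 18 mm of the length), on its axis, 147.5 mm from its origin; too thick for the bores
- rod_rest: white plastic rest, fixed: base 66 x 150 x 6 mm and two notched uprights (50 mm wide, 8 mm thick, top about 44 mm high) at y = +-60 mm that carry the rod along its y. Origin: centre of its underside.
- dish: round steel parts dish, fixed: inner floor 94 mm diameter at 4 mm height, flared rim 112 mm diameter at 20 mm height. Origin: centre of its underside.
- screw1: loose thumbscrew standing on its head: black fluted head 24 mm diameter and 14 mm high below, 6 mm steel shank above it to 36 mm; 22 g. Origin: centre of the underside of the head, z along the shank. All four loose thumbscrews are alike; they stand at least 55 mm apart (centres).
- screw2: loose thumbscrew standing on its head: black fluted head 24 mm diameter and 14 mm high below, 6 mm steel shank above it to 36 mm; 22 g. Origin: centre of the underside of the head, z along the shank. All four loose thumbscrews are alike; they stand at least 55 mm apart (centres).
- screw3: loose thumbscrew standing on its head: black fluted head 24 mm diameter and 14 mm high below, 6 mm steel shank above it to 36 mm; 22 g. Origin: centre of the underside of the head, z along the shank. All four loose thumbscrews are alike; they stand at least 55 mm apart (centres).
- screw4: loose thumbscrew standing on its head: black fluted head 24 mm diameter and 14 mm high below, 6 mm steel shank above it to 36 mm; 22 g. Origin: centre of the underside of the head, z along the shank. All four loose thumbscrews are alike; they stand at least 55 mm apart (centres).
- slide_box: green slide box, 99 x 86 x 35 mm. Bystander: leave it where it stands. Origin: centre of its underside.
- stain_violet: dropper bottle of violet stain with a black cap and rubber bulb, 38 mm diameter, 114 mm tall. Bystander: leave it where it stands. Origin: centre of its underside.
- stain_amber: amber dropper bottle, 38 mm diameter, 114 mm tall. Bystander: leave it where it stands. Origin: centre of its underside.
- coplin_jar: pale glass staining jar with white screw lid, 64 mm foot, 100 mm tall. Bystander: leave it where it stands. Origin: centre of its underside.
- pen_pot: clear pot with four marker pens, 72 mm diameter, 145 mm tall over the pens. Bystander: leave it where it stands. Origin: centre of its underside.
- wash_bottle: white wash bottle with red cap and spout, 68 mm diameter, 195 mm tall. Bystander: leave it where it stands. Origin: centre of its underside.
Not all that is in view belongs to the job. Several things have the shape of the dish; the one meant has the colours described above.

How it is judged:
On the way, in this order (a step that is already met when the one before it is completed fails the run):
1. exactly two thumbscrews lie released in the dish, the other two still where they stood ((((horizontal distance between screw1 and dish below 0.05 m and height (world z) of screw1 below 0.035 m) and (horizontal distance between screw2 and dish below 0.05 m and height (world z) of screw2 below 0.035 m) and distance of each of screw3, screw4 from where it was at the start of the episode below 0.03 m) or ((horizontal distance between screw1 and dish below 0.05 m and height (world z) of screw1 below 0.035 m) and (horizontal distance between screw3 and dish below 0.05 m and height (world z) of screw3 below 0.035 m) and distance of each of screw2, screw4 from where it was at the start of the episode below 0.03 m) or ((horizontal distance between screw1 and dish below 0.05 m and height (world z) of screw1 below 0.035 m) and (horizontal distance between screw4 and dish below 0.05 m and height (world z) of screw4 below 0.035 m) and distance of each of screw2, screw3 from where it was at the start of the episode below 0.03 m) or ((horizontal distance between screw2 and dish below 0.05 m and height (world z) of screw2 below 0.035 m) and (horizontal distance between screw3 and dish below 0.05 m and height (world z) of screw3 below 0.035 m) and distance of each of screw1, screw4 from where it was at the start of the episode below 0.03 m) or ((horizontal distance between screw2 and dish below 0.05 m and height (world z) of screw2 below 0.035 m) and (horizontal distance between screw4 and dish below 0.05 m and height (world z) of screw4 below 0.035 m) and distance of each of screw1, screw3 from where it was at the start of the episode below 0.03 m) or ((horizontal distance between screw3 and dish below 0.05 m and height (world z) of screw3 below 0.035 m) and (horizontal distance between screw4 and dish below 0.05 m and height (world z) of screw4 below 0.035 m) and distance of each of screw1, screw2 from where it was at the start of the episode below 0.03 m)) and contact force between the fingers and screw1 below 0.2 N and contact force between the fingers and screw2 below 0.2 N and contact force between the fingers and screw3 below 0.2 N and contact force between the fingers and screw4 below 0.2 N and linear speed of each of screw1, screw2, screw3, screw4 below 0.05 m/s), for 0.2 s.
2. the rod's bare end has passed through the near bore and is between the brackets (y of rod_tip in the frame of bore_near below -0.012 m and x of rod_tip in the frame of bore_near between -0.02 and 0.02 m and z of rod_tip in the frame of bore_near between -0.02 and 0.02 m and angle between the y axis of rod and the y axis of bridge, either way round below 0.15 rad and y of rod_tip in the frame of bore_far above 0.008 m), for 0.05 s.
At the end, for the whole second after the job is handed in: Exactly two screws rest in the dish (within 50 mm of its centre, the others within 30 mm of where they stood); the rod spans both bores, bare end within 10 mm of level with the fitted rod's and 5 mm of the bore axis, gripped with over 4 N, and still (under 20 mm/s) (all of step 1 and angle between the y axis of rod and the y axis of bridge, either way round below 0.035 rad and x of rod_tip in the frame of bore_far between -0.005 and 0.005 m and z of rod_tip in the frame of bore_far between -0.005 and 0.005 m and y of rod_tip in the frame of fitted_rod_tip between -0.01 and 0.01 m and contact force between the fingers and rod above 4 N and linear speed of rod below 0.02 m/s and angular speed of rod below 0.15 rad/s); the arm keeps its last pose, push and grip.
It fails at once if another thing on the bench is shifted by more than 30 mm (distance of any of slide_box, stain_violet, stain_amber, coplin_jar, pen_pot, wash_bottle from where it was at the start of the episode above 0.03 m).
It also fails if it takes over 72 s, if anything falls off the work surface, if the arm or the gripper's body presses on something with over 40 N, if the wrist force passes 120 N, or if a joint passes its speed limit or range.

## Working session

There is one attempt and no reset: what is moved stays moved. The work goes in short steps, Python scripts to look and compute and a tool call to move; the robot and the scene stay as the last step left them, time stands still between calls to the robot, and variables do not carry over. Pictures are saved under pics/ and viewed, and the job is handed in when it is done.

Besides the shell and the picture viewer there is one more tool, called after ">>>" as name(argument=value, ...) on one line, values as JSON. servo_tool: Moves the arm, as the interface text tells. Its arguments: {"type":"object","properties":{"targets":{"type":"string"},"jaw":{"type":"number"},"force":{"type":"number"}},"required":["targets"]}

```bash
mkdir -p pics; ls
python3 - <<'E'
from plant import *
import cv2,pickle
o=get_obs();print(o)
for n in ("scene","top","wrist"):
    c=camera(n);pickle.dump(c,open(n+'.pkl','wb'));cv2.imwrite(f'pics/{n}0.png',c['frame'][:,:,::-1])
    print(n,c['camera_matrix'],c['extrinsics'].round(4).tolist())
E
```

```text
pics
{'t': 0.0, 'q': array([-9.92949912e-01,  3.59380885e-01,  1.10647147e-02, -3.42716787e-04,
       -1.22412893e+00, -2.88109724e-01]), 'qvel': array([-3.41752543e-04,  7.39097532e-04,  2.65845412e-04, -5.02025228e-04,
        2.25389784e-05, -2.44652248e-04]), 'effort': array([ 2.69855067e-03, -5.83319449e+01,  2.93409902e+01,  6.93693772e+00,
       -6.20037186e-03,  6.24638960e-05]), 'ee_pos': array([ 0.192666  , -0.64636003,  0.20247151]), 'eef_rot': array([-1.44304361e-01,  9.89532994e-01,  8.15914339e-04, -1.99644916e-04]), 'ft_force': array([-0.01310909, -0.61626101, -0.16226086]), 'ft_torque': array([-0.02242006, -0.0077448 ,  0.03161231]), 'finger_gap': 0.08562225192927023}
scene [[436.19795494   0.         255.40208671]
 [  0.         436.19795494 191.84091187]
 [  0.           0.           1.        ]] [[0.2671, 0.9635, -0.0178, -0.0891], [0.7179, -0.2113, -0.6633, -0.33], [-0.6428, 0.1644, -0.7482, 1.7494], [0.0, 0.0, 0.0, 1.0]]
top [[427.61729537   0.         258.56784333]
 [  0.         427.61729537 185.92506567]
 [  0.           0.           1.        ]] [[0.0032, -1.0, -0.0048, -0.0383], [-0.9974, -0.0029, -0.0716, 0.5373], [0.0716, 0.005, -0.9974, 1.5036], [0.0, 0.0, 0.0, 1.0]]
wrist [[297.31863964   0.         249.03717223]
 [  0.         297.31863964 191.39662229]
 [  0.           0.           1.        ]] [[-0.2859, 0.9583, 0.0006, 0.6747], [0.9104, 0.2714, 0.3124, -0.0407], [0.2992, 0.0898, -0.95, 0.3817], [0.0, 0.0, 0.0, 1.0]]
```

View pics/scene0.png

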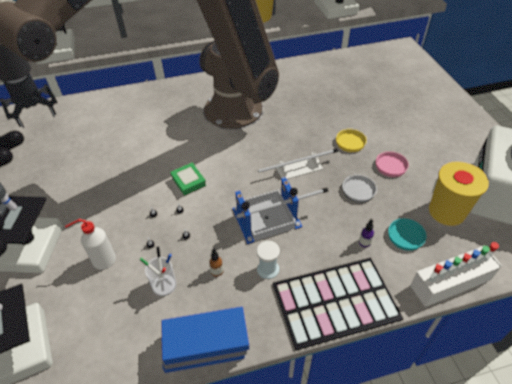

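View pics/top0.png

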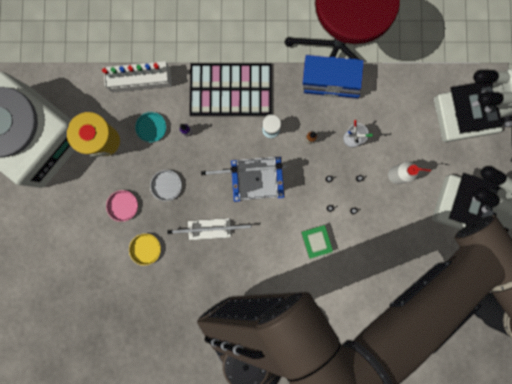

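View pics/wrist0.png

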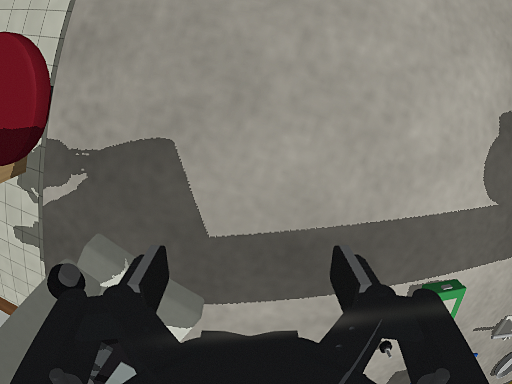

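The top view shows four dish-shaped things: yellow (146,249), pink (123,205), grey steel (167,185) and teal (151,127). The grey one fits "steel". The screws are at about (330,179), (360,179), (331,208) and (354,211), the rest at (210,229), and the bridge at (258,179). I'll enlarge these areas and measure them.

```bash
cat > h.py <<'E'
import numpy as np,cv2,pickle
def ray(c,u,v,fish=False):
    K=c['camera_matrix'];E=c['extrinsics']
    x=(u-K[0,2])/K[0,0];y=(v-K[1,2])/K[1,1]
    if fish:
        r=np.hypot(x,y);d=np.array([x/r*np.sin(r),y/r*np.sin(r),np.cos(r)]) if r>0 else np.array([0,0,1.])
    else: d=np.array([x,y,1.])
    R=E[:3,:3];o=-R.T@E[:3,3];return o,R.T@d
def plane(c,u,v,z,fish=False):
    o,d=ray(c,u,v,fish);return o+d*(z-o[2])/d[2]
def proj(c,p,fish=False):
    K=c['camera_matrix'];q=c['extrinsics'][:3,:3]@np.asarray(p,float)+c['extrinsics'][:3,3]
    if fish:
        r=np.hypot(q[0],q[1]);t=np.arctan2(r,q[2]);x,y=q[0]/r*t,q[1]/r*t
    else:x,y=q[0]/q[2],q[1]/q[2]
    return np.array([K[0,0]*x+K[0,2],K[1,1]*y+K[1,2]])
def crop(c,u0,u1,v0,v1,s,fn):
    im=c['frame'][v0:v1,u0:u1,::-1];cv2.imwrite(fn,cv2.resize(im,None,fx=s,fy=s,interpolation=cv2.INTER_CUBIC))
E
python3 - <<'E'
from h import *
c=pickle.load(open('top.pkl','rb'));s=pickle.load(open('scene.pkl','rb'))
crop(c,100,300,110,260,4,'pics/c1.png');crop(c,290,400,110,260,4,'pics/c2.png')
crop(s,220,420,110,260,4,'pics/c3.png')
hsv=cv2.cvtColor(c['frame'],cv2.COLOR_RGB2HSV)
# dish via depth? circle: grey blob
for n,(u,v,z) in dict(yel=(146,249,.02),pink=(123,205,.02),steel=(167,185,.02),teal=(151,127,.02),box=(317,241,.035),viol=(185,129,.1),amb=(311,137,.1),jar=(271,126,.1),pot=(357,134,.1),wash=(408,172,.19)).items(): print(n,plane(c,u,v,z).round(3))
# screws: dark blobs
g=c['frame'].max(axis=2)
m=(g<60).astype(np.uint8);m[:165]=0;m[222:]=0;m[:,:318]=0;m[:,370:]=0
n,l,st,ce=cv2.connectedComponentsWithStats(m)
for i in range(1,n):
    if st[i,4]>6:
        u,v=ce[i];print('scr',ce[i].round(1),st[i],plane(c,u,v,.014).round(4))
# tops of rod
for (u,v) in [(210,229),(240,225),(258,179)]: print(c['z_map'][v,u])
E
```

```text
yel [0.313 0.36  0.02 ]
pink [0.468 0.445 0.02 ]
steel [0.54 0.29 0.02]
teal [0.749 0.351 0.02 ]
box [ 0.344 -0.241  0.035]
viol [0.725 0.214 0.1  ]
amb [ 0.699 -0.215  0.1  ]
jar [ 0.736 -0.079  0.1  ]
pot [ 0.709 -0.371  0.1  ]
wash [ 0.571 -0.51   0.19 ]
1.4864662
1.4919599
1.538392
```

View pics/c1.png

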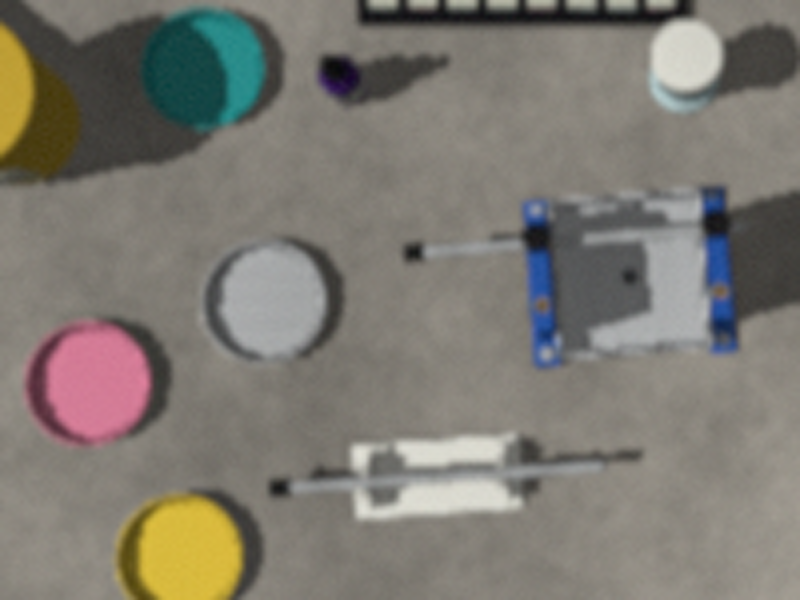

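View pics/c2.png

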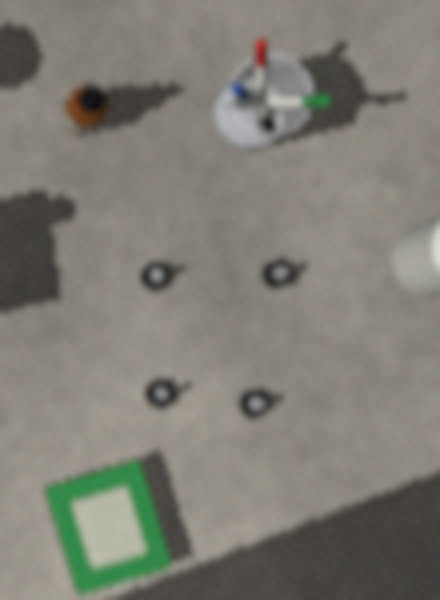

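View pics/c3.png

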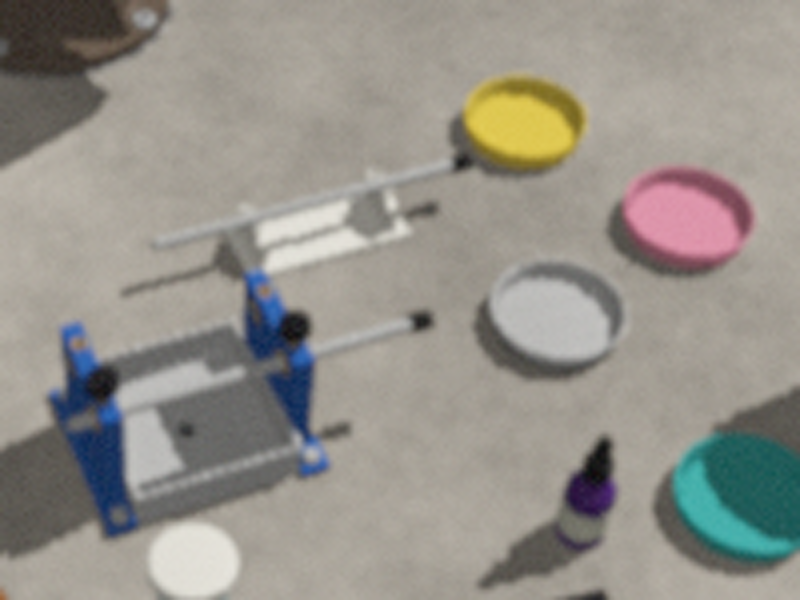

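The crop shows that the grey steel dish is the one at about (166,185) in the top view. The yellow, pink and teal ones are coloured decoys. Next come exact measurements.

Run:
```python
from h import *
import plant
print([n for n in dir(plant) if n[0]!='_'], getattr(plant,'pinch_z',None))
c=pickle.load(open('top.pkl','rb'));s=pickle.load(open('scene.pkl','rb'))
f=c['frame'].astype(int)
print(f[176:184,325:336].max(axis=2))
g=f.max(axis=2)
for (u,v) in [(330,179),(360,179),(331,208),(354,211)]:
    w=np.clip(95-g[v-5:v+6,u-5:u+6],0,None)
    # screw ring: dark pixels only, near
    vv,uu=np.mgrid[v-5:v+6,u-5:u+6];
    m=(g[v-5:v+6,u-5:u+6]<85).astype(np.uint8)
    n,l,st,ce=cv2.connectedComponentsWithStats(m);i=1+np.argmax(st[1:,4])
    k=cv2.convexHull(np.argwhere(l==i)[:,::-1].astype(np.float32)); (a,b),r=cv2.minEnclosingCircle(k)
    print((u,v),st[i,4],(a+u-5,b+v-5,r),plane(c,a+u-5,b+v-5,.014).round(4))
hs=cv2.cvtColor(c['frame'],cv2.COLOR_RGB2HSV)
blue=cv2.inRange(hs,(105,120,50),(125,255,255));blue[:150]=0;blue[210:]=0
n,l,st,ce=cv2.connectedComponentsWithStats(blue)
for i in range(1,n):
    if st[i,4]>20: print('blue',st[i],ce[i])
```

```text
['PlanningError', 'camera', 'finish_job', 'get_obs', 'pinch_z'] 0.0187
[[130 104  83  82  80  70  67  76  95 101 102]
 [108  72  75 109 113  87  54  58  71  85  97]
 [ 91  56  85 130 138 106  59  54  75 102 117]
 [ 84  51  80 122 127 101  61  58  91 121 133]
 [ 98  62  61  89  92  75  59  79 112 133 141]
 [120  92  69  63  66  69  81 109 127 137 139]
 [140 124 104  91  92 103 115 129 136 138 140]
 [146 140 132 128 124 133 134 134 136 137 138]]
(330, 179) 30 (329.0, 178.0, 4.123205661773682) [ 0.5669 -0.2884  0.014 ]
(360, 179) 34 (360.0, 178.5, 4.272101879119873) [ 0.5654 -0.399   0.014 ]
(331, 208) 30 (330.5, 208.0, 3.6401548385620117) [ 0.4598 -0.2928  0.014 ]
(354, 211) 27 (354.0, 210.0, 4.123205661773682) [ 0.4529 -0.3762  0.014 ]
blue [276 158   5   6  21] [278.14285714 160.76190476]
blue [277 168   6  13  68] [279.26470588 174.39705882]
blue [232 172   6  13  68] [234.51470588 177.67647059]
blue [278 184   6  10  43] [280.39534884 188.3255814 ]
blue [233 188   6  10  44] [235.36363636 191.68181818]
```

>>> servo_tool(targets="0 0 0 -8.2;0 0 0 -8.2;0 0 0 -8.2;0 0 0 -8.2;0 0 0 -8.2;0 0 0 -8.2;0 0 0 -8.2;0 0 0 -8.2;0 0 0 -7.8;0 0 0 0", jaw=45, force=30)

```text
t: 1.15
ee_pos: [0.1928, -0.6466, 0.203]
eef_rot: [0.708, -0.706, -0.0, -0.0]
ft_force: [0.7, 0.5, 0.2]
finger_gap: 0.0387
```

>>> servo_tool(targets="-33 -31 0 0;-33 -31 0 0;-33 -31 0 0;-33 -31 0 0;-33 -31 0 0;-33 -31 0 0;-33 -31 0 0;-33 -31 0 0;-33 -31 0 0;-33 -31 0 0")

```text
t: 2.15
ee_pos: [0.5038, -0.3152, 0.2036]
eef_rot: [-0.706, 0.709, -0.0, 0.0]
ft_force: [1.5, -1.1, 0.2]
finger_gap: 0.0384
```

Run:
```python
from plant import *
from h import *
c=camera("wrist");pickle.dump(c,open('w1.pkl','wb'));cv2.imwrite('pics/w1.png',c['frame'][:,:,::-1]);print(get_obs()['ee_pos'])
t=camera("top");pickle.dump(t,open('top1.pkl','wb'))
for p in [(.567,-.288,.014),(.565,-.399,.014),(.46,-.293,.014),(.453,-.376,.014)]: print(proj(c,p,True))
```

```text
[ 0.50788419 -0.31175042  0.20332163]
[199.79445794 183.41643299]
[198.03150552  95.57087519]
[283.56550619 179.27529228]
[290.692415   113.63960271]
```

View pics/w1.png

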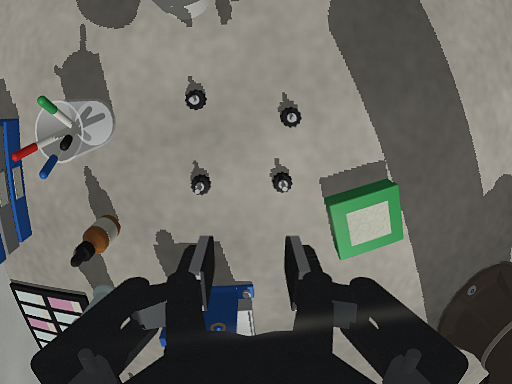

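```bash
cat > scr.py <<'E'
from h import *
def screws(c,pts,z=.007):
    g=c['frame'].max(axis=2);out=[]
    for p in pts:
        u,v=proj(c,(p[0],p[1],.01),True).astype(int)
        a=g[max(v-16,0):v+17,u-16:u+17]
        m=cv2.morphologyEx((a<50).astype(np.uint8),cv2.MORPH_CLOSE,np.ones((5,5)))
        n,l,st,ce=cv2.connectedComponentsWithStats(m);i=1+np.argmax(st[1:,4])
        q=ce[i]+[u-16,max(v-16,0)];out.append((q.round(1),st[i,4],plane(c,*q,z,True).round(4)))
    return out
P=[(.567,-.288),(.565,-.399),(.46,-.293),(.453,-.376)]
E
python3 - <<'E'
from scr import *
c=pickle.load(open('w1.pkl','rb'))
for r in screws(c,P): print(*r)
crop(c,180,310,80,210,5,'pics/w1c.png')
t=pickle.load(open('top1.pkl','rb'));cv2.imwrite('pics/t1.png',t['frame'][:,:,::-1])
E
```

```text
[200.8 182.6] 220 [ 0.5668 -0.2871  0.007 ]
[195.9  99.2] 256 [ 0.569  -0.3946  0.007 ]
[281.3 180.1] 208 [ 0.462  -0.2899  0.007 ]
[289.7 116.4] 233 [ 0.4532 -0.3721  0.007 ]
```

View pics/w1c.png

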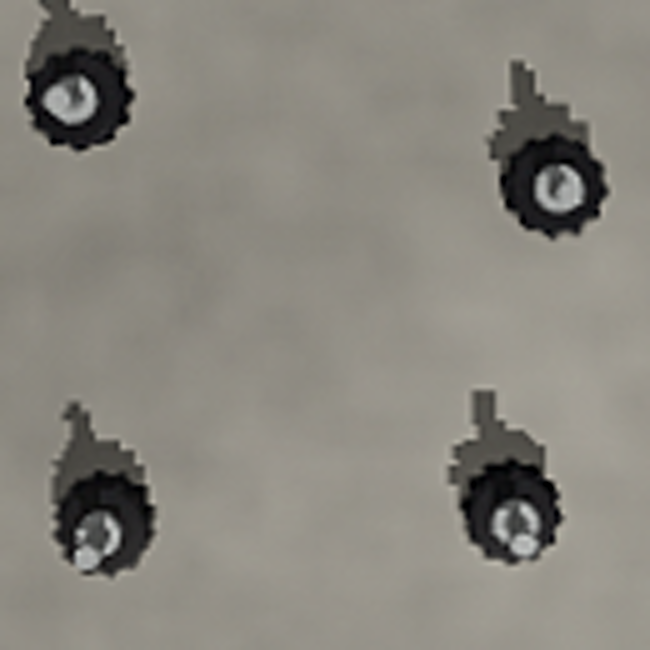

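Run:
```python
from scr import *
c=pickle.load(open('w1.pkl','rb'))
for q in [(197.6,191.6),(285,189)]: print(plane(c,*q,.036,True))
for q in [(201,184.6),(282.2,182.4)]: print(plane(c,*q,.010,True))
from plant import *
o=get_obs();print(o['ee_pos'],o['eef_rot'],o['q'])
```

```text
[ 0.56641571 -0.28419126  0.036     ]
[ 0.46051812 -0.287057    0.036     ]
[ 0.56619812 -0.28519622  0.01      ]
[ 0.46117191 -0.28768213  0.01      ]
[ 0.50595033 -0.31345618  0.20311874] [-7.07061072e-01  7.07152438e-01 -8.42554942e-05  2.50528647e-04] [-2.26791461e-01  2.28495855e-01 -1.71143374e-01 -3.64321632e-04
 -1.17074864e+00  2.26804071e-01]
```

>>> servo_tool(targets="-15 -30 25 0;-14 -30 25 0;0 0 40 0;0 0 30 0;0 0 15 0;0 0 0 0;0 0 0 0")

```text
t: 2.95
ee_pos: [0.5629, -0.2882, 0.0688]
eef_rot: [-0.706, 0.708, -0.0, -0.0]
ft_force: [-0.6, -0.5, 0.6]
finger_gap: 0.0387
```

Run:
```python
from plant import *
from h import *
print(get_obs()['ee_pos'])
c=camera("wrist");pickle.dump(c,open('w2.pkl','wb'));cv2.imwrite('pics/w2.png',c['frame'][:,:,::-1]);o=get_obs();print(o['ee_pos'],o['eef_rot'])
```

```text
[ 0.56292909 -0.28824206  0.06877901]
[ 0.56347098 -0.28829194  0.06954995] [-7.06589623e-01  7.07623177e-01 -6.90887072e-04  2.58442041e-04]
```

View pics/w2.png

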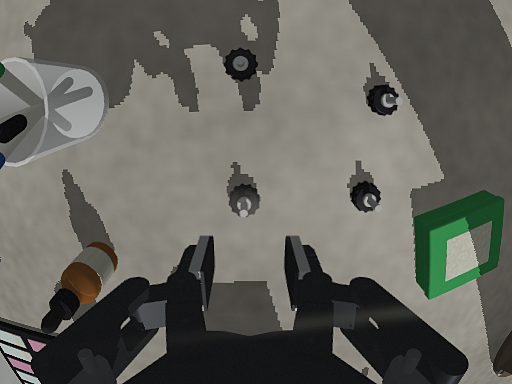

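Run:
```python
from h import *
c=pickle.load(open('w2.pkl','rb'))
print(plane(c,243,213,.036,True),plane(c,244,201.5,.012,True),proj(c,(.5635,-.2883,.0695),True))
```

```text
[ 0.56729054 -0.2845241   0.036     ] [ 0.56692177 -0.28487278  0.012     ] [247.91854706 227.47373181]
```

>>> servo_tool(targets="-3.5 -3.5 0 0;0 0 20 0;0 0 20 0;0 0 12 0;0 0 0 0;0 0 0 0")

```text
t: 3.6
ee_pos: [0.5669, -0.2845, 0.0172]
eef_rot: [0.707, -0.707, 0.0, -0.0]
ft_force: [0.0, 0.0, 0.4]
finger_gap: 0.0386
```

>>> servo_tool(targets="0 0 0 0;0 0 0 0;0 0 0 0;0 0 0 0;0 0 0 0;0 0 0 0", jaw=0, force=40)

```text
t: 4.2
ee_pos: [0.5664, -0.2843, 0.0165]
eef_rot: [0.707, -0.707, 0.0, -0.0]
ft_force: [0.4, -0.3, -0.0]
finger_gap: -0.0
```

Run:
```python
from plant import *
from h import *
c=camera("wrist");pickle.dump(c,open('w3.pkl','wb'));cv2.imwrite('pics/w3.png',c['frame'][:,:,::-1]);o=get_obs();print(o['ee_pos'],o['finger_gap'])
crop(c,170,330,150,270,5,'pics/w3c.png')
```

```text
[ 0.5663272  -0.28432987  0.01641907] 0.00025210090358039107
```

View pics/w3c.png

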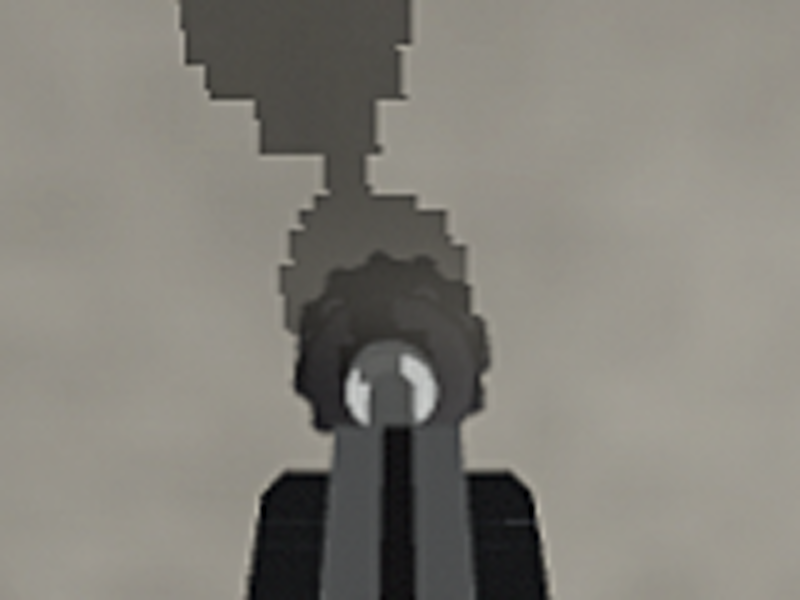

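>>> servo_tool(targets="0 0 -10 0;0 0 -20 0;0 0 -30 0;0 0 0 0")

```text
t: 4.65
ee_pos: [0.5692, -0.2853, 0.0815]
eef_rot: [0.707, -0.707, 0.003, -0.002]
ft_force: [1.1, -0.2, 0.8]
finger_gap: 0.0001
```

Run:
```python
from plant import *
from h import *
c=camera("wrist");pickle.dump(c,open('w4.pkl','wb'));cv2.imwrite('pics/w4.png',c['frame'][:,:,::-1]);o=get_obs();print(o['ee_pos'],o['finger_gap'])
```

```text
[ 0.56811567 -0.2847989   0.07950557] -2.766317076024316e-05
```

View pics/w4.png

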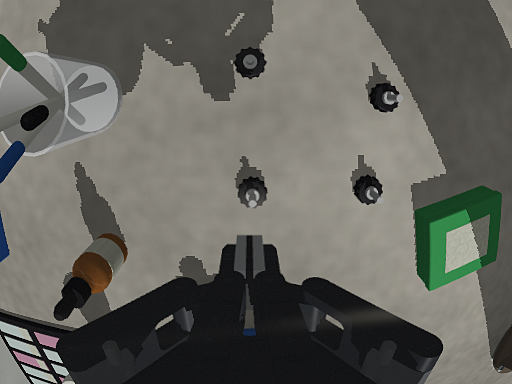

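Run:
```python
from h import *
c=pickle.load(open('w4.pkl','rb'));crop(c,200,300,170,290,5,'pics/w4c.png')
p=(.5681,-.2848,.0795)
for d in (0,.01,.0187,.03): print(proj(c,(p[0],p[1],p[2]+d),True))
print(plane(c,252,203,.036,True))
```

```text
[250.58711053 226.51081279]
[250.55209537 233.31803499]
[250.51815043 239.80746484]
[250.46836498 249.13997295]
[ 0.56708668 -0.28492889  0.036     ]
```

View pics/w4c.png

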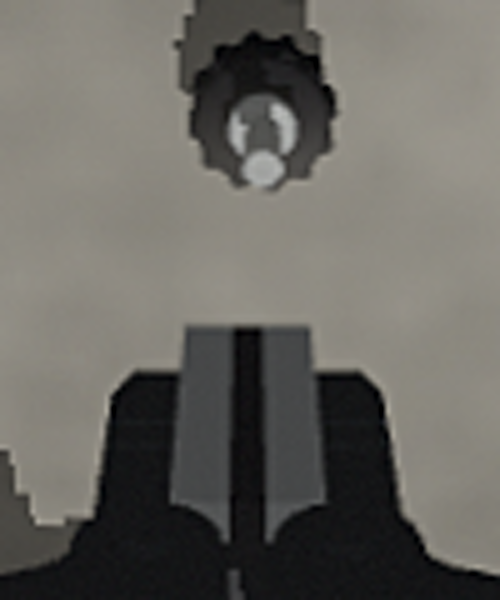

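Run:
```python
from h import *
from plant import get_obs
c=pickle.load(open('w4.pkl','rb'))
for d in (0,.01,.02): print('edge',proj(c,(.5681,-.2848-.011,.0795+d),True))
c=pickle.load(open('w3.pkl','rb'))
print('tip3',proj(c,(.567,-.2848,.036),True),proj(c,(.567,-.2848,.014),True),proj(c,(.5663,-.2843-.011,.0164),True))
print(get_obs()['ee_pos'])
```

```text
edge [250.64348463 210.70013019]
edge [250.61187016 216.8682185 ]
edge [250.57624712 223.7066733 ]
tip3 [247.65754003 240.61590406] [247.80737419 224.81596625] [248.89231143 211.14007249]
[ 0.56811567 -0.2847989   0.07950557]
```

Run:
```python
from h import *
c=pickle.load(open('w4.pkl','rb'));E=c['extrinsics'];p=np.array([.5681,-.2848,.0795])
print('cam-tcp',-E[:3,:3].T@E[:3,3]-p)
def pt(c,u,v):
    o,d=ray(c,u,v,True);dd=(E[:3,:3]@d)[2];return o+d*c['z_map'][v,u]/dd
for (u,v) in [(242,237),(257,237),(242,250),(257,250),(249,240),(249,250),(230,248),(268,248),(252,204)]: print(u,v,c['z_map'][v,u].round(4),(pt(c,u,v)-p).round(4))
c=pickle.load(open('w2.pkl','rb'));E=c['extrinsics'];p=np.array([.5632,-.2883,.0691])
for (u,v) in [(210,238),(208,250),(289,238),(292,250),(213,238)]: print(u,v,c['z_map'][v,u].round(4),(pt(c,u,v)-p).round(4))
```

```text
cam-tcp [-1.04681852e-04 -8.06143207e-02  1.74498670e-01]
242 237 0.151 [ 0.0044 -0.0117  0.0382]
257 237 0.1523 [-0.0034 -0.0111  0.0369]
242 250 0.1374 [ 0.0039 -0.012   0.0524]
257 250 0.1368 [-0.0031 -0.0123  0.0528]
249 240 0.1473 [ 0.0007 -0.0119  0.0419]
249 250 0.1385 [ 0.0007 -0.0115  0.0514]
230 248 0.1468 [ 0.0102 -0.0082  0.0437]
268 248 0.1481 [-0.0089 -0.0076  0.0424]
252 204 0.2308 [-0.001   0.0001 -0.042 ]
210 238 0.1479 [ 0.0193 -0.012   0.0388]
208 250 0.1369 [ 0.0188 -0.0116  0.0505]
289 238 0.15 [-0.0209 -0.011   0.0369]
292 250 0.1377 [-0.0207 -0.0112  0.0498]
213 238 0.156 [ 0.0187 -0.0083  0.0315]
```

Run:
```python
from plant import *
from h import *
c=camera("scene");pickle.dump(c,open('s4.pkl','wb'));p=get_obs()['ee_pos']
q=[proj(c,p+[0,0,d]) for d in (0,.0187,.037,.055)];print(p,q)
im=c['frame'][:,:,::-1].copy();u0,v0=int(q[0][0])-50,int(q[0][1])-60
im=cv2.resize(im[v0:v0+100,u0:u0+110],None,fx=6,fy=6,interpolation=cv2.INTER_CUBIC)
for a in q: cv2.circle(im,tuple(int(x) for x in (a-[u0,v0]+.5)*6),3,(0,0,255),-1)
cv2.imwrite('pics/s4.png',im)
```

```text
[ 0.56702718 -0.28439618  0.07789865] [array([182.79724454, 220.98470751]), array([181.87999035, 217.03289461]), array([180.96251242, 213.08011773]), array([180.0402894 , 209.10689756])]
```

View pics/s4.png

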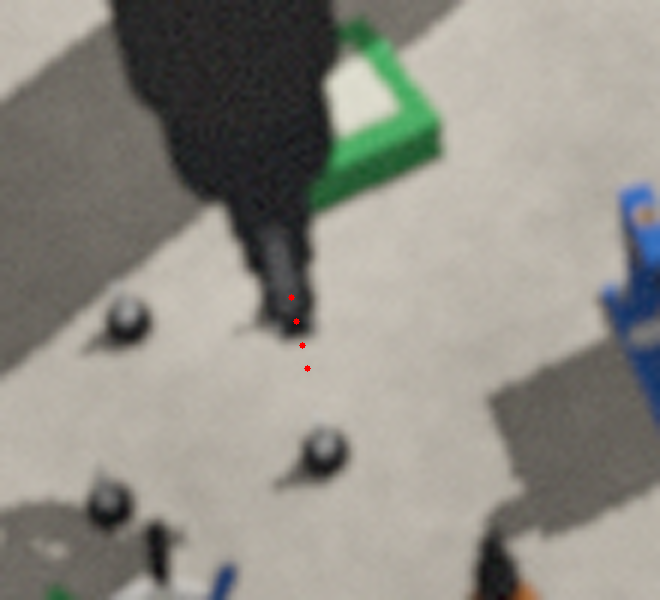

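The first grip closed on nothing. Wrist depth and the scene view both put the finger ends about 36 mm above the reported TCP, at (249,236) in the wrist picture, so I need to go that much lower. I'll retry with that offset and watch the force.

>>> servo_tool(targets="0 0 0 0;0 0 0 0;0 0 0 0;0 0 20 0;0 0 20 0;0 0 20 0;0 0 15 0;0 0 0 0", jaw=45)

```text
t: 5.55
ee_pos: [0.5643, -0.2838, -0.0014]
eef_rot: [-0.707, 0.707, 0.002, -0.001]
ft_force: [-1.1, 0.2, -0.2]
finger_gap: 0.0389
```

```bash
cat > wr.py <<'E'
import sys
from plant import *
from h import *
n=sys.argv[1]
c=camera("wrist");pickle.dump(c,open(n+'.pkl','wb'));o=get_obs();print(o['ee_pos'],o['finger_gap'],o['ft_force'])
if len(sys.argv)>2: crop(c,*[int(x) for x in sys.argv[2:6]],5,f'pics/{n}.png')
else: cv2.imwrite(f'pics/{n}.png',c['frame'][:,:,::-1])
E
python3 wr.py w5 170 330 160 270
```

```text
[ 5.65338056e-01 -2.84170614e-01  1.21463677e-04] 0.038271987377511266 [-0.05657363  0.23945199 -0.40597551]
```

View pics/w5.png

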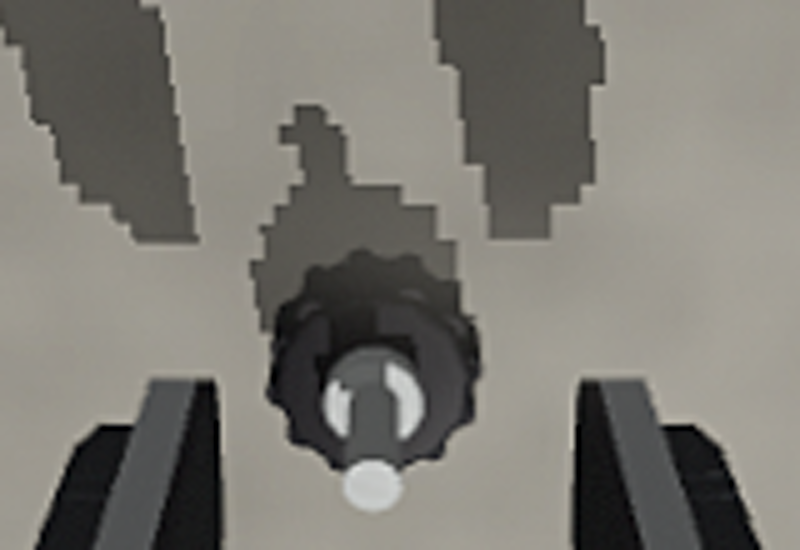

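>>> servo_tool(targets="0 -2 8 0;0 0 8 0;0 0 2 0;0 0 0 0;0 0 0 0")

```text
t: 6.1
ee_pos: [0.5685, -0.2844, -0.0164]
eef_rot: [0.707, -0.707, 0.0, -0.0]
ft_force: [-0.1, 0.4, -0.4]
finger_gap: 0.0387
```

```bash
python3 wr.py w6 170 330 160 270
```

```text
[ 0.56857757 -0.28436931 -0.01622769] 0.038347733861472375 [0.36848196 0.07937315 0.13010015]
```

View pics/w6.png

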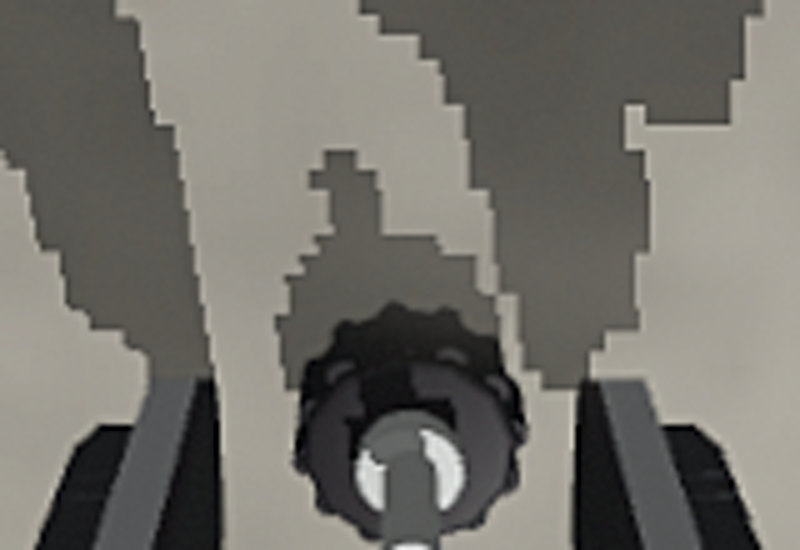

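>>> servo_tool(targets="0 0 2 0;0 0 0 0;0 0 0 0;0 0 0 0;0 0 0 0;0 0 0 0", jaw=0, force=40)

```text
t: 6.75
ee_pos: [0.5688, -0.2844, -0.018]
eef_rot: [0.707, -0.707, 0.0, -0.0]
ft_force: [-0.9, 1.3, 5.4]
finger_gap: 0.0204
```

>>> servo_tool(targets="0 0 -10 0;0 0 -20 0;0 0 -40 0;0 0 -30 0;0 0 0 0")

```text
t: 7.25
ee_pos: [0.5713, -0.2852, 0.0869]
eef_rot: [0.707, -0.707, 0.004, -0.002]
ft_force: [-0.1, -0.8, -0.3]
finger_gap: 0.0203
```

```bash
python3 wr.py w7
```

```text
[ 0.56987653 -0.28464231  0.08438319] 0.020581683117562883 [-0.3609404  -0.22302073 -0.51650779]
```

View pics/w7.png

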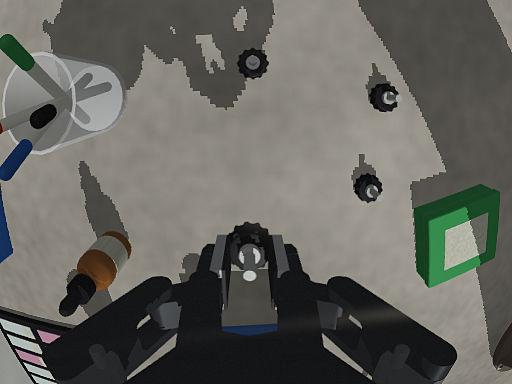

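>>> servo_tool(targets="0 0 -40 0;0 0 -40 0;0 0 -20 0;-30 3 0 0;-45 3 0 0;-45 3 0 0;-45 3 0 0;-45 3 0 0;-45 3 0 0;-45 3 0 0")

```text
t: 8.3
ee_pos: [0.5462, 0.0173, 0.1806]
eef_rot: [-0.707, 0.707, 0.0, -0.001]
ft_force: [0.7, 0.5, 0.6]
finger_gap: 0.0207
```

>>> servo_tool(targets="-45 3 0 0;-45 3 0 0;-45 3 0 0;-45 3 0 0;-30 0 0 0;-15 0 0 0;0 0 0 0;0 0 0 0")

```text
t: 9.1
ee_pos: [0.5349, 0.24, 0.1807]
eef_rot: [0.707, -0.707, -0.0, 0.001]
ft_force: [-0.6, 0.0, -0.4]
finger_gap: 0.0206
```

```bash
python3 wr.py w8;  python3 - <<'E'
from h import *
from plant import *
t=camera("top");pickle.dump(t,open('top2.pkl','wb'));crop(t,100,300,110,260,4,'pics/t2.png')
E
```

```text
[0.53500548 0.23963295 0.18089621] 0.020396979826311442 [ 0.35545735 -0.42849555  0.98267359]
```

View pics/w8.png

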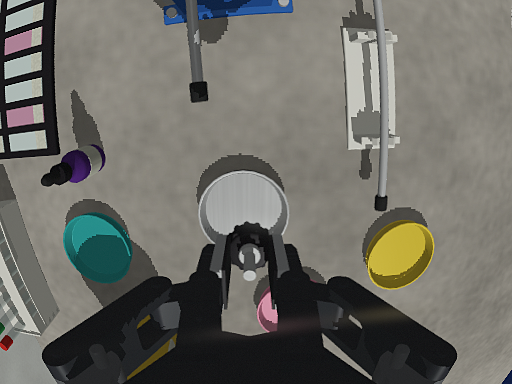

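Run:
```python
from h import *
c=pickle.load(open('w8.pkl','rb'))
L=plane(c,199,212,.02,True);R=plane(c,289,212,.02,True);T=plane(c,245,170.5,.02,True)
print(L,R,np.linalg.norm(L-R),T, (L+R)/2)
pts=np.array([plane(c,u,v,.02,True)[:2] for u,v in [(199,212),(289,212),(245,170.5),(213,182),(276,182)]])
A=np.c_[2*pts,np.ones(len(pts))];s=np.linalg.lstsq(A,(pts**2).sum(1),rcond=None)[0];print(s[:2],np.sqrt(s[2]+s[0]**2+s[1]**2))
```

```text
[0.59547025 0.29504901 0.02      ] [0.48588092 0.29495946 0.02      ] 0.10958936762982396 [0.5391405  0.24324305 0.02      ] [0.54067559 0.29500423 0.02      ]
[0.5404117  0.29791213] 0.05491465970338978
```

>>> servo_tool(targets="-20 -3 40 0;-18 -2.5 40 0;0 0 40 0;0 0 35 0;0 0 20 0;0 0 10 0;0 0 7 0;0 0 0 0;0 0 0 0")

```text
t: 10.1
ee_pos: [0.5416, 0.279, -0.0094]
eef_rot: [-0.707, 0.707, -0.0, 0.001]
ft_force: [0.1, -0.3, -0.6]
finger_gap: 0.0203
```

```bash
python3 wr.py w9
```

```text
[ 0.54156792  0.27917987 -0.00925803] 0.020515438747634774 [1.02438853 0.17690121 0.63926018]
```

View pics/w9.png

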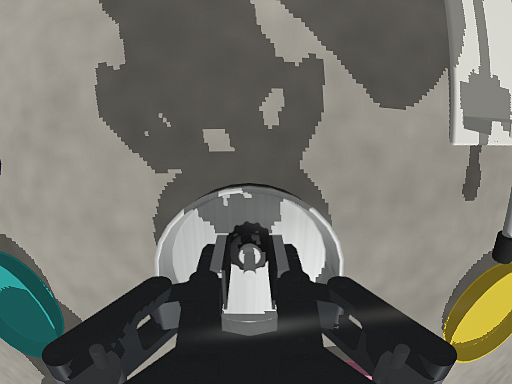

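>>> servo_tool(targets="0 0 2 0;0 0 1 0;0 0 0 0;0 0 0 0")

```text
t: 10.55
ee_pos: [0.5408, 0.2788, -0.0134]
eef_rot: [0.707, -0.707, 0.0, -0.0]
ft_force: [1.1, -0.2, -0.4]
finger_gap: 0.0208
```

>>> servo_tool(targets="0 0 0 0;0 0 0 0;0 0 0 0;0 0 0 0;0 0 -10 0;0 0 -30 0;0 0 -40 0;0 0 -40 0;0 0 -40 0;0 0 -30 0", jaw=45)

```text
t: 11.55
ee_pos: [0.5413, 0.2789, 0.1803]
eef_rot: [0.707, -0.707, 0.0, -0.002]
ft_force: [0.1, 0.9, -0.7]
finger_gap: 0.0385
```

```bash
python3 wr.py w10
```

```text
[0.54347508 0.28011737 0.1854008 ] 0.03827508840908969 [1.68635232 1.85871614 5.88815175]
```

View pics/w10.png

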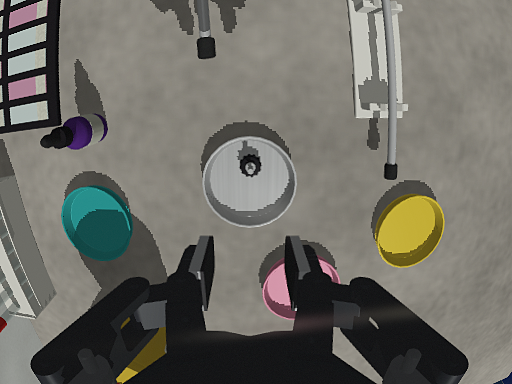

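>>> servo_tool(targets="30 6 0 0;45 6 0 0;45 6 0 0;45 6 0 0;45 6 0 0;45 6 0 0;45 6 0 0;45 6 0 0;45 6 0 0;45 6 0 0")

```text
t: 12.6
ee_pos: [0.4803, -0.158, 0.1773]
eef_rot: [0.707, -0.707, 0.0, -0.0]
ft_force: [1.5, 0.5, 0.5]
finger_gap: 0.0385
```

>>> servo_tool(targets="45 6 0 0;45 6 0 0;30 6 0 0;12 4 30 0;0 0 40 0;0 0 40 0;0 0 40 0;0 0 30 0;0 0 0 0;0 0 0 0")

```text
t: 13.6
ee_pos: [0.4591, -0.2885, -0.0029]
eef_rot: [0.707, -0.707, -0.0, 0.0]
ft_force: [1.5, -0.1, 0.7]
finger_gap: 0.0385
```

```bash
python3 wr.py w11 170 330 150 270
```

```text
[ 0.45998838 -0.28869959 -0.00202339] 0.03834199937674562 [ 1.13938782 -0.23127613  0.32696027]
```

View pics/w11.png

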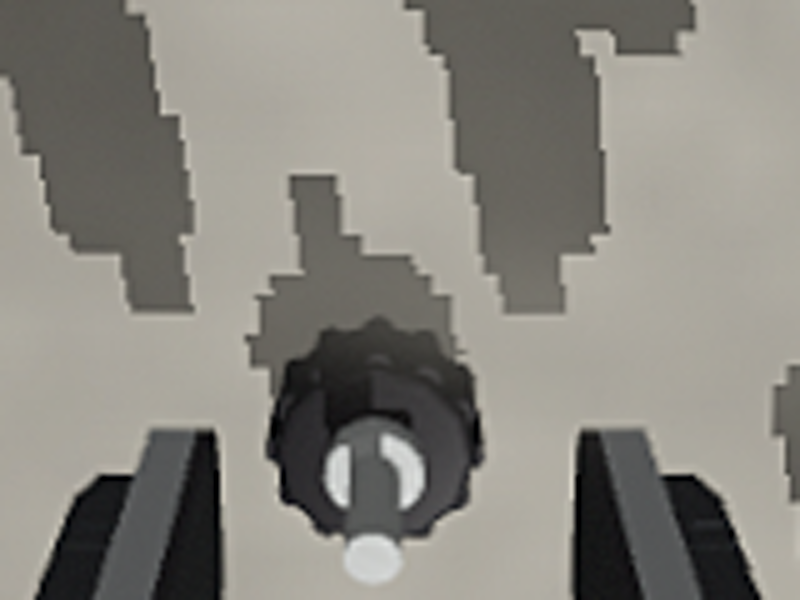

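>>> servo_tool(targets="-1.5 -2 8 0;0 0 8 0;0 0 0 0;0 0 0 0;0 0 0 0")

```text
t: 14.15
ee_pos: [0.461, -0.2868, -0.0194]
eef_rot: [0.707, -0.707, 0.0, -0.0]
ft_force: [0.1, -0.4, 0.2]
finger_gap: 0.0381
```

>>> servo_tool(targets="0 0 0 0;0 0 0 0;0 0 0 0;0 0 0 0;0 0 0 0;0 0 0 0", jaw=0, force=40)

```text
t: 14.75
ee_pos: [0.461, -0.2869, -0.0192]
eef_rot: [0.707, -0.707, 0.0, -0.0]
ft_force: [-2.4, 0.5, 6.3]
finger_gap: 0.0205
```

>>> servo_tool(targets="0 0 -10 0;0 0 -20 0;0 0 -40 0;0 0 -40 0;0 0 -40 0;0 0 -40 0;0 0 -10 0;0 0 0 0;0 0 0 0")

```text
t: 15.65
ee_pos: [0.4602, -0.2865, 0.1798]
eef_rot: [-0.707, 0.707, 0.0, 0.0]
ft_force: [-0.3, -1.5, -1.2]
finger_gap: 0.0211
```

```bash
python3 wr.py w12
```

```text
[ 0.4599151  -0.28641731  0.17909311] 0.020930092585637543 [-0.03173585  0.51505793 -1.53928106]
```

View pics/w12.png

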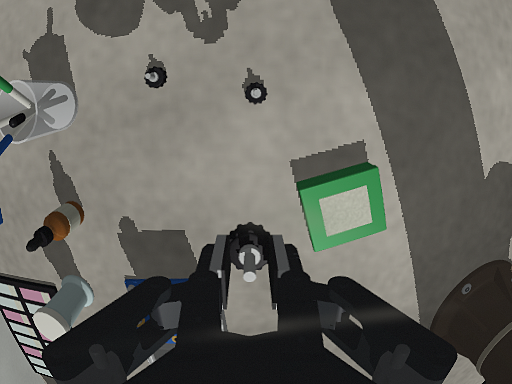

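Run:
```python
from h import *
c=pickle.load(open('w10.pkl','rb'))
pts=np.array([plane(c,u,v,.02,True)[:2] for u,v in [(202.5,182),(296.5,182),(250,136),(250,227)]]);print(pts,(pts[0]+pts[1])/2,(pts[2]+pts[3])/2)
print('screw',plane(c,250,166,.014,True))
```

```text
[[0.59640939 0.29638328]
 [0.48588393 0.2962207 ]
 [0.54062588 0.24248761]
 [0.54045257 0.35415254]] [0.54114666 0.29630199] [0.54053922 0.29832007]
screw [0.54057591 0.27865286 0.014     ]
```

>>> servo_tool(targets="-30 -6 0 0;-45 -6 0 0;-45 -6 0 0;-45 -6 0 0;-45 -6 0 0;-45 -6 0 0;-45 -6 0 0;-45 -6 0 0;-45 -6 0 0;-45 -6 0 0")

```text
t: 16.7
ee_pos: [0.5199, 0.1497, 0.1787]
eef_rot: [0.707, -0.707, -0.0, 0.001]
ft_force: [1.4, -0.8, 0.3]
finger_gap: 0.0205
```

>>> servo_tool(targets="-45 -6 0 0;-45 -6 0 0;-45 -6 0 0;-25 -3 0 0;-8 0 20 0;0 0 30 0;0 0 0 0;0 0 0 0")

```text
t: 17.5
ee_pos: [0.5413, 0.3154, 0.1292]
eef_rot: [0.707, -0.707, 0.0, 0.002]
ft_force: [-0.7, 0.1, 0.6]
finger_gap: 0.021
```

```bash
python3 wr.py w13
```

```text
[0.54205063 0.31593151 0.13056393] 0.020711123970668596 [-0.13152287  0.22223424  0.30913381]
```

View pics/w13.png

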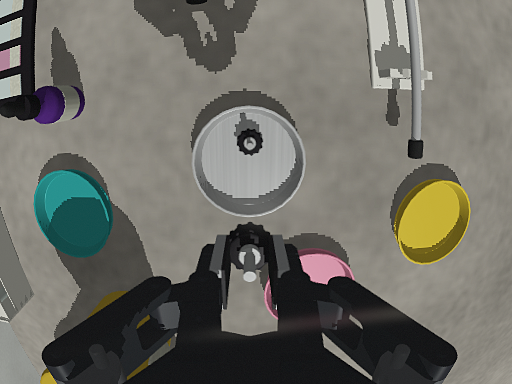

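>>> servo_tool(targets="0 0 40 0;0 0 40 0;0 0 30 0;0 0 20 0;0 0 10 0;0 0 3 0;0 0 0 0;0 0 0 0")

```text
t: 18.35
ee_pos: [0.5427, 0.317, -0.011]
eef_rot: [0.707, -0.707, 0.0, -0.001]
ft_force: [-0.1, -0.8, 0.4]
finger_gap: 0.0209
```

>>> servo_tool(targets="0 0 0 0;0 0 0 0;0 0 0 0;0 0 0 0;0 0 -10 0;0 0 -30 0;0 0 -40 0;0 0 -40 0;0 0 -40 0;0 0 -30 0", jaw=45)

```text
t: 19.35
ee_pos: [0.5424, 0.3165, 0.1814]
eef_rot: [0.707, -0.707, 0.0, -0.002]
ft_force: [0.6, -0.8, 0.1]
finger_gap: 0.0383
```

>>> servo_tool(targets="0 0 0 0;0 0 0 0")

```text
t: 19.55
ee_pos: [0.5419, 0.3164, 0.1788]
eef_rot: [0.707, -0.707, -0.0, -0.001]
ft_force: [-0.6, 0.0, -0.9]
finger_gap: 0.0385
```

```bash
python3 wr.py w14;  python3 - <<'E'
from h import *
from plant import *
t=camera("top");pickle.dump(t,open('top3.pkl','wb'));cv2.imwrite('pics/t3.png',t['frame'][:,:,::-1])
E
```

```text
[0.54137018 0.31595663 0.17745083] 0.038466655645113174 [-0.0529112  -0.00325695 -0.39061932]
```

View pics/w14.png

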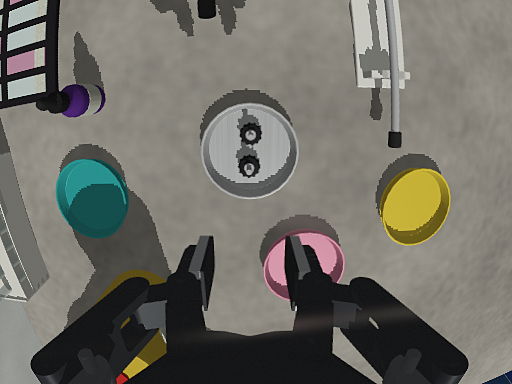

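Run:
```python
from h import *
c=pickle.load(open('w8.pkl','rb'))
print('cap w8',plane(c,381,203,.04,True), plane(c,380,130,.04,True),plane(c,381,60,.04,True))
c=pickle.load(open('w14.pkl','rb'));print('cap w14',plane(c,394,140,.04,True))
t=pickle.load(open('top3.pkl','rb'));print(plane(t,170,231.5,.04),plane(t,260,223.5,.04))
```

```text
cap w8 [0.37553004 0.27676713 0.04      ] [0.38752157 0.18954895 0.04      ] [0.38978793 0.11038588 0.04      ]
cap w14 [0.37684701 0.27650558 0.04      ]
[0.375588  0.2716933 0.04     ] [ 0.40443198 -0.04221866  0.04      ]
```

>>> servo_tool(targets="20 10 -10 0;30 20 -10 0;30 20 -10 0;30 20 -10 0;30 10 -10 0;20 10 -10 0;0 0 0 0;0 0 0 0;0 0 0 0")

```text
t: 20.55
ee_pos: [0.4518, 0.1564, 0.2364]
eef_rot: [0.707, -0.707, -0.0, 0.001]
ft_force: [-0.1, -0.6, -0.2]
finger_gap: 0.0383
```

```bash
python3 wr.py w15
```

```text
[0.45178279 0.15654745 0.23636656] 0.03812984949553308 [ 0.24926788 -0.78614074 -0.35056881]
```

View pics/w15.png

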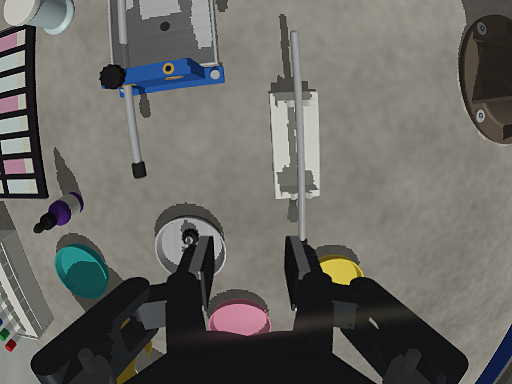

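Run:
```python
from h import *
c=pickle.load(open('w15.pkl','rb'))
crop(c,90,230,0,110,5,'pics/w15a.png');crop(c,260,330,20,170,4,'pics/w15b.png')
Z=c['z_map']
# world heights per pixel
E=c['extrinsics'];K=c['camera_matrix']
vv,uu=np.mgrid[0:384,0:512];x=(uu-K[0,2])/K[0,0];y=(vv-K[1,2])/K[1,1];r=np.hypot(x,y)+1e-9
d=np.stack([x/r*np.tan(r),y/r*np.tan(r),np.ones_like(x)],-1)*Z[...,None]
W=(d-E[:3,3])@E[:3,:3]
np.save('W15.npy',W)
# rod surface points
for v in range(36,236,20):
    row=W[v,285:312];k=np.where((row[:,2]>.030)&(row[:,2]<.056))[0]
    if len(k): print(v,k[0]+285,k[-1]+285,((k[0]+k[-1])/2+285),plane(c,(k[0]+k[-1])/2+285,v,.041,True).round(4),row[k,2].max().round(4))
```

```text
36 290 297 293.5 [ 0.3974 -0.0024  0.041 ] 0.0473
56 292 299 295.5 [0.3949 0.0232 0.041 ] 0.0475
76 293 300 296.5 [0.3935 0.0483 0.041 ] 0.0473
96 295 301 298.0 [0.3913 0.0733 0.041 ] 0.0473
116 295 303 299.0 [0.3896 0.0982 0.041 ] 0.0479
136 296 303 299.5 [0.3882 0.1234 0.041 ] 0.0467
156 297 304 300.5 [0.386  0.1491 0.041 ] 0.0471
176 297 304 300.5 [0.3848 0.1754 0.041 ] 0.0474
196 285 311 298.0 [0.3867 0.2028 0.041 ] 0.0476
216 298 305 301.5 [0.3802 0.2315 0.041 ] 0.0472
```

View pics/w15a.png

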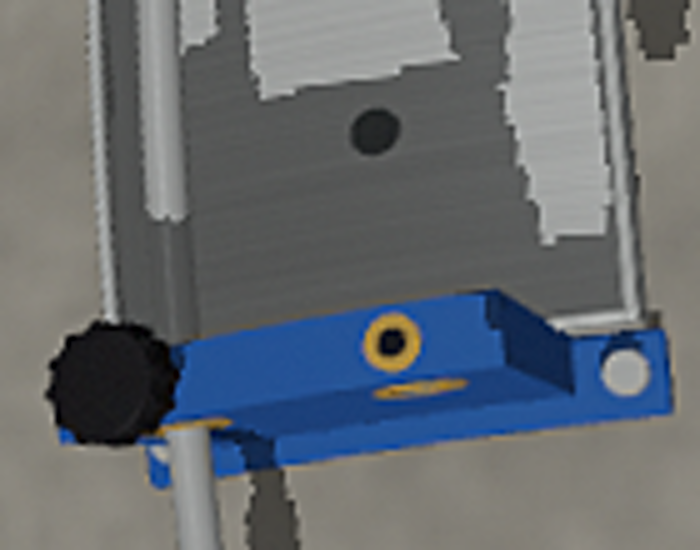

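View pics/w15b.png

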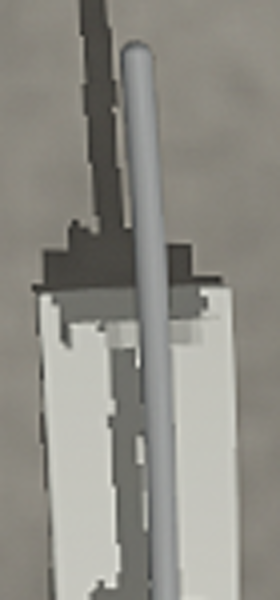

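Run:
```python
from h import *
c=pickle.load(open('w15.pkl','rb'));W=np.load('W15.npy')
pts=[]
for v in list(range(4,42,4))+list(range(92,160,6)):
    row=W[v,105:150];k=np.where((row[:,2]>.078)&(row[:,2]<.104))[0]
    if len(k): 
        m=(k[0]+k[-1])/2+105;p=plane(c,m,v,.089,True);pts.append(p);print(v,k[0]+105,k[-1]+105,p.round(4),row[k,2].max().round(4))
print('hole',plane(c,168.4,68.4,.108,True))
print('tip',plane(c,293.5,30.5,.040,True))
for uv in [(139,178),(139,176)]: print('fit cap end',plane(c,*uv,.088,True))
# blue top corners
for uv in [(90+175/5,345/5),(90+495/5,290/5),(90+572/5,360/5)]: print(plane(c,*uv,.108,True))
```

```text
4 117 125 [ 0.5958 -0.0414  0.089 ] 0.0957
8 118 126 [ 0.5943 -0.0361  0.089 ] 0.0957
12 117 125 [ 0.5953 -0.0313  0.089 ] 0.0953
16 118 125 [ 0.5945 -0.0262  0.089 ] 0.0959
20 118 125 [ 0.5943 -0.0212  0.089 ] 0.0963
24 119 126 [ 0.5929 -0.0161  0.089 ] 0.0963
28 119 126 [ 0.5928 -0.0112  0.089 ] 0.0968
32 119 126 [ 0.5926 -0.0064  0.089 ] 0.0952
36 119 126 [ 0.5926 -0.0015  0.089 ] 0.0951
40 119 127 [0.5919 0.0033 0.089 ] 0.0953
92 123 131 [0.5876 0.0641 0.089 ] 0.0957
98 124 132 [0.5866 0.071  0.089 ] 0.0947
104 126 133 [0.5851 0.0779 0.089 ] 0.0955
110 126 134 [0.5848 0.0848 0.089 ] 0.0962
116 127 134 [0.5846 0.0916 0.089 ] 0.0949
122 127 136 [0.5837 0.0985 0.089 ] 0.0958
128 128 136 [0.5836 0.1054 0.089 ] 0.0959
134 129 137 [0.5828 0.1123 0.089 ] 0.0953
140 130 138 [0.5821 0.1193 0.089 ] 0.0951
146 131 139 [0.5814 0.1263 0.089 ] 0.0962
152 132 139 [0.5814 0.1333 0.089 ] 0.0954
158 133 140 [0.5808 0.1403 0.089 ] 0.0948
hole [0.53304271 0.04363852 0.108     ]
tip [ 0.3971797  -0.00985409  0.04      ]
fit cap end [0.58042402 0.16451474 0.088     ]
fit cap end [0.58016194 0.16208666 0.088     ]
[0.58121275 0.03983064 0.108     ]
[0.51151751 0.03420669 0.108     ]
[0.49592941 0.04946104 0.108     ]
```

>>> servo_tool(targets="0 20 20 -4.2;-20 20 30 0;-30 16 30 0;-28 12 30 0;0 0 20 0;0 0 0 0;0 0 0 0")

```text
t: 21.3
ee_pos: [0.3783, 0.2306, 0.1073]
eef_rot: [0.733, -0.68, 0.0, 0.001]
ft_force: [0.6, -0.1, 0.3]
finger_gap: 0.0382
```

```bash
python3 wr.py w16; python3 -c "
from plant import *
print(get_obs()['eef_rot'])"
```

```text
[0.3787675  0.23082436 0.10792512] 0.03843925897606095 [0.2629255  0.81822395 0.05970379]
[ 7.32639375e-01 -6.80617005e-01  1.97607200e-04  1.89337251e-05]
```

View pics/w16.png

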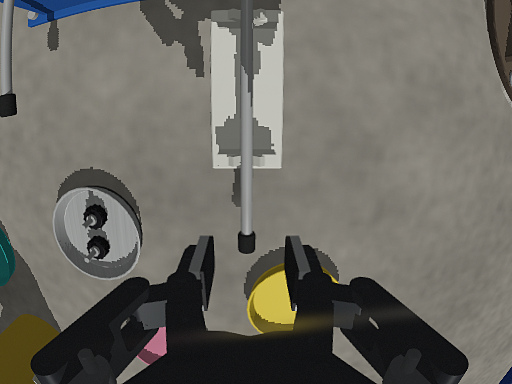

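```bash
cat > wm.py <<'E'
from h import *
def wmap(c):
    E=c['extrinsics'];K=c['camera_matrix']
    vv,uu=np.mgrid[0:384,0:512];x=(uu-K[0,2])/K[0,0];y=(vv-K[1,2])/K[1,1];r=np.hypot(x,y)+1e-9
    d=np.stack([x/r*np.tan(r),y/r*np.tan(r),np.ones_like(x)],-1)*c['z_map'][...,None]
    return (d-E[:3,3])@E[:3,:3]
E
python3 - <<'E'
from wm import *
c=pickle.load(open('w16.pkl','rb'));W=wmap(c)
for v in range(170,258,6):
    row=W[v,232:264];k=np.where((row[:,2]>.030)&(row[:,2]<.056))[0]
    if len(k): m=(k[0]+k[-1])/2+232;print(v,k[0]+232,k[-1]+232,plane(c,m,v,.04,True).round(4))
crop(c,210,290,180,270,6,'pics/w16c.png')
E
```

```text
170 241 252 [0.3817 0.2101 0.04  ]
176 241 252 [0.3813 0.2152 0.04  ]
182 241 252 [0.381  0.2204 0.04  ]
188 241 252 [0.3806 0.2257 0.04  ]
194 241 252 [0.3802 0.231  0.04  ]
200 241 252 [0.3798 0.2365 0.04  ]
206 241 252 [0.3794 0.2419 0.04  ]
212 241 252 [0.379  0.2475 0.04  ]
218 241 252 [0.3786 0.2532 0.04  ]
224 241 252 [0.3782 0.2589 0.04  ]
230 241 252 [0.3778 0.2648 0.04  ]
236 238 254 [0.3778 0.2708 0.04  ]
242 238 254 [0.3774 0.2769 0.04  ]
248 238 254 [0.3769 0.2832 0.04  ]
```

View pics/w16c.png

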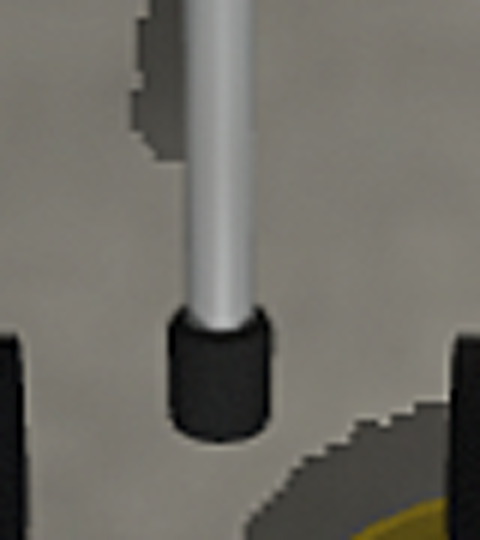

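>>> servo_tool(targets="-11.7 -1.4 20 0;0 0 35 0;0 0 30 0;0 0 20 0;0 0 10 0;0 0 5 0;0 0 0 0;0 0 0 0")

```text
t: 22.15
ee_pos: [0.3794, 0.2429, -0.0116]
eef_rot: [0.733, -0.681, -0.0, -0.001]
ft_force: [0.5, -0.0, 0.4]
finger_gap: 0.0385
```

```bash
python3 wr.py w17
```

```text
[ 0.37936742  0.24296663 -0.01157172] 0.03837172752814686 [ 0.69270716  0.28630655 -0.50581969]
```

View pics/w17.png

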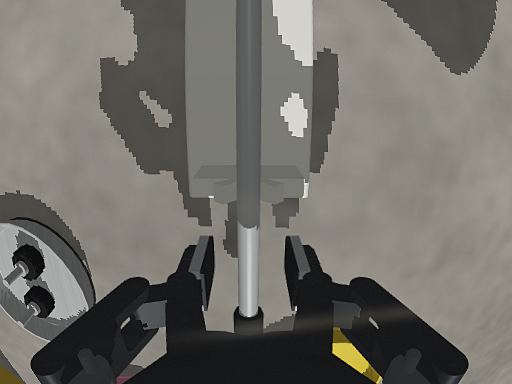

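>>> servo_tool(targets="0 0 2 0;0 0 0 0;0 0 0 0;0 0 0 0;0 0 0 0;0 0 0 0;0 0 0 0", jaw=0, force=100)

```text
t: 22.9
ee_pos: [0.3792, 0.2428, -0.0143]
eef_rot: [0.733, -0.681, -0.0, -0.001]
ft_force: [2.6, 0.4, 3.5]
finger_gap: 0.0068
```

>>> servo_tool(targets="0 0 -5 0;0 0 -10 0;0 0 -20 0;0 0 -20 0;0 0 -20 0;0 0 -20 0;0 0 -10 0;0 0 0 0;0 0 0 0")

```text
t: 23.8
ee_pos: [0.3783, 0.2418, 0.0899]
eef_rot: [0.732, -0.681, -0.0, 0.0]
ft_force: [-0.1, -0.4, -1.3]
finger_gap: 0.0074
```

```bash
python3 wr.py w18;  python3 - <<'E'
from h import *
from plant import *
t=camera("top");s=camera("scene");pickle.dump((t,s),open('ts18.pkl','wb'));crop(t,140,300,130,250,5,'pics/t18.png');crop(s,220,380,110,230,5,'pics/s18.png')
E
```

```text
[0.37813593 0.24153245 0.08954974] 0.007251840942147972 [ 0.10744209 -0.52065373 -1.74288078]
```

View pics/w18.png

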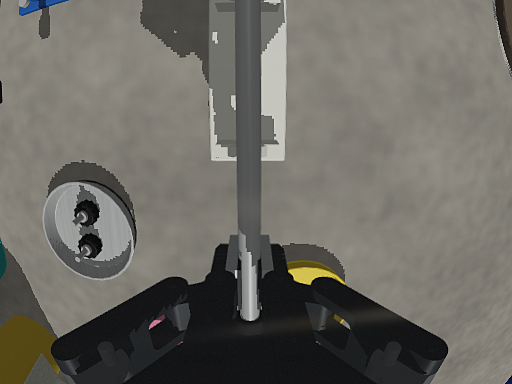

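View pics/s18.png

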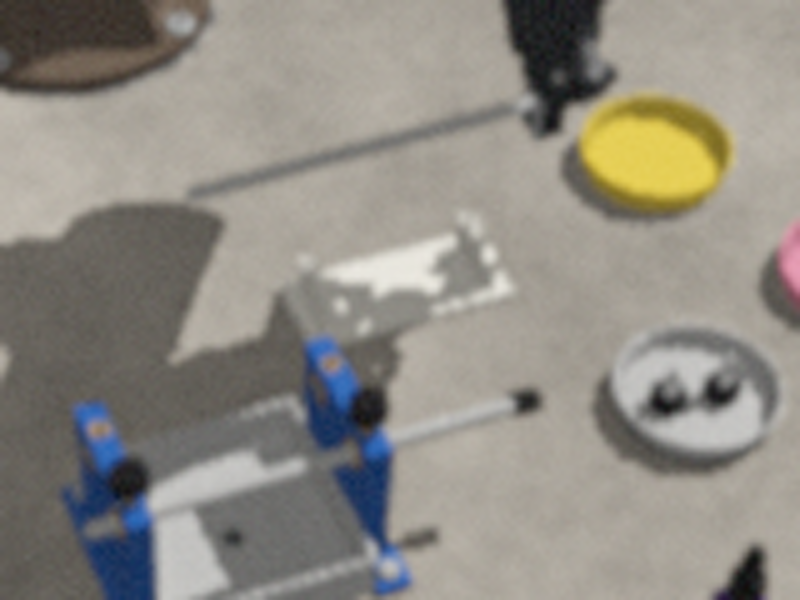

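```bash
cat > rodm.py <<'E'
import sys
from wm import *
def rod(c,zlo,zhi,u0=225,u1=275,rows=range(2,235,8),pr=True):
    W=wmap(c);P=[]
    for v in rows:
        row=W[v,u0:u1];k=np.where((row[:,2]>zlo)&(row[:,2]<zhi))[0]
        if len(k):
            m=int(round((k[0]+k[-1])/2));P.append([(k[0]+k[-1])/2+u0,v,len(k),*np.median(row[max(m-1,0):m+2],axis=0)])
    return np.array(P)
E
python3 - <<'E'
from rodm import *
c=pickle.load(open('w18.pkl','rb'));P=rod(c,.1,.2);print(P.round(4))
a=np.polyfit(P[:,4],P[:,5],1);b=np.polyfit(P[:,4],P[:,3],1);print('pitch',a[0],'yawslope',b[0],'x at y=0.24',np.polyval(b,.24),'ztop at .24',np.polyval(a,.24))
E
```

```text
[[2.475e+02 2.000e+00 2.500e+01 3.875e-01 1.244e-01 1.497e-01]
 [2.475e+02 1.000e+01 2.600e+01 3.872e-01 1.277e-01 1.498e-01]
 [2.475e+02 1.800e+01 2.600e+01 3.870e-01 1.311e-01 1.505e-01]
 [2.475e+02 2.600e+01 2.600e+01 3.868e-01 1.341e-01 1.495e-01]
 [2.475e+02 3.400e+01 2.600e+01 3.865e-01 1.375e-01 1.503e-01]
 [2.475e+02 4.200e+01 2.500e+01 3.863e-01 1.406e-01 1.504e-01]
 [2.480e+02 5.000e+01 2.700e+01 3.857e-01 1.436e-01 1.502e-01]
 [2.485e+02 5.800e+01 2.600e+01 3.851e-01 1.466e-01 1.495e-01]
 [2.475e+02 6.600e+01 2.500e+01 3.856e-01 1.497e-01 1.492e-01]
 [2.475e+02 7.400e+01 2.500e+01 3.854e-01 1.527e-01 1.493e-01]
 [2.475e+02 8.200e+01 2.600e+01 3.852e-01 1.559e-01 1.512e-01]
 [2.475e+02 9.000e+01 2.600e+01 3.850e-01 1.589e-01 1.500e-01]
 [2.480e+02 9.800e+01 2.500e+01 3.844e-01 1.618e-01 1.504e-01]
 [2.480e+02 1.060e+02 2.500e+01 3.842e-01 1.649e-01 1.493e-01]
 [2.480e+02 1.140e+02 2.500e+01 3.839e-01 1.679e-01 1.495e-01]
 [2.480e+02 1.220e+02 2.500e+01 3.837e-01 1.709e-01 1.493e-01]
 [2.480e+02 1.300e+02 2.400e+01 3.835e-01 1.739e-01 1.500e-01]
 [2.480e+02 1.380e+02 2.500e+
[... 211 characters left out ...]
 1.497e-01]
 [2.490e+02 1.700e+02 2.500e+01 3.820e-01 1.896e-01 1.496e-01]
 [2.490e+02 1.780e+02 2.500e+01 3.817e-01 1.929e-01 1.496e-01]
 [2.490e+02 1.860e+02 2.500e+01 3.815e-01 1.960e-01 1.501e-01]
 [2.495e+02 1.940e+02 2.400e+01 3.812e-01 1.994e-01 1.498e-01]
 [2.495e+02 2.020e+02 2.400e+01 3.810e-01 2.028e-01 1.498e-01]
 [2.495e+02 2.100e+02 2.400e+01 3.808e-01 2.061e-01 1.502e-01]
 [2.490e+02 2.180e+02 2.300e+01 3.805e-01 2.097e-01 1.500e-01]
 [2.485e+02 2.260e+02 2.200e+01 3.802e-01 2.134e-01 1.498e-01]
 [2.485e+02 2.340e+02 2.200e+01 3.799e-01 2.171e-01 1.498e-01]]
pitch -0.001574882625089533 yawslope -0.0834494982335947 x at y=0.24 0.37789393623678275 ztop at .24 0.14975790284051144
```

>>> servo_tool(targets="-20 0 0 0;-36 0 0 0;-20 -10 0 0;0 -30 0 0;0 -30 0 0;0 -30 0 0;0 -25 0 0;0 -13 0 0;0 0 0 0;0 0 0 0")

```text
t: 24.95
ee_pos: [0.51, 0.3279, 0.0895]
eef_rot: [0.732, -0.681, -0.0, 0.001]
ft_force: [-0.6, -0.2, -1.8]
finger_gap: 0.0074
```

>>> servo_tool(targets="0 0 15 0;0 0 20 0;0 0 15 0;0 0 5 0;0 0 0 0;0 0 0 0;0 0 0 0")

```text
t: 25.65
ee_pos: [0.5111, 0.3287, 0.0365]
eef_rot: [0.733, -0.681, 0.0, -0.001]
ft_force: [0.5, 0.1, -1.1]
finger_gap: 0.0076
```

```bash
python3 wr.py w19;  python3 - <<'E'
from h import *
from plant import *
t=camera("top");s=camera("scene");pickle.dump((t,s),open('ts19.pkl','wb'));crop(t,140,300,120,240,5,'pics/t19.png');crop(s,220,380,110,230,5,'pics/s19.png')
E
```

```text
[0.51107725 0.32861559 0.03635731] 0.0072333571872356265 [-0.23096279 -0.21387543 -0.56573127]
```

View pics/w19.png

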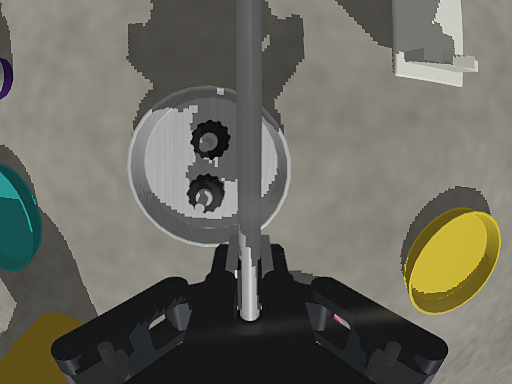

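View pics/t19.png

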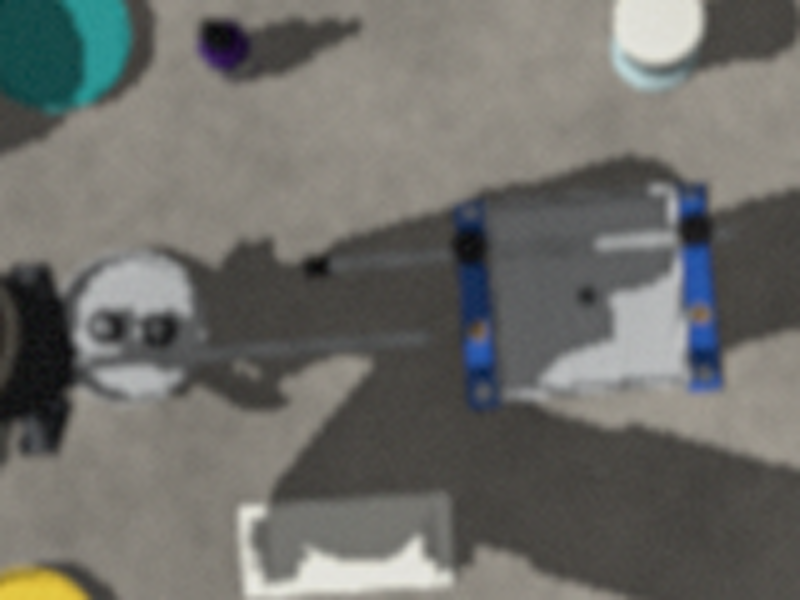

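View pics/s19.png

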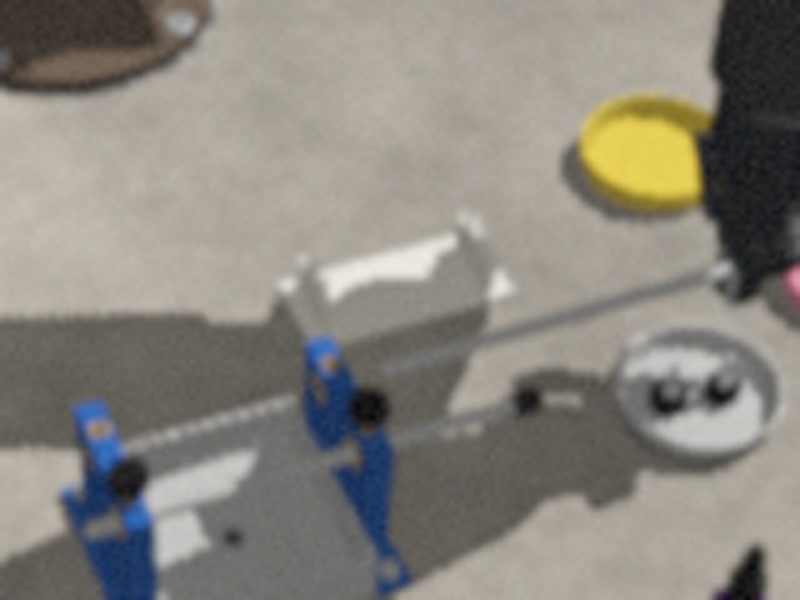

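```bash
cat > two.py <<'E'
from h import *
def wm(c):
    E=c['extrinsics'];K=c['camera_matrix'];vv,uu=np.mgrid[0:384,0:512]
    d=np.stack([(uu-K[0,2])/K[0,0],(vv-K[1,2])/K[1,1],np.ones(uu.shape)],-1)*c['z_map'][...,None]
    return (d-E[:3,3])@E[:3,:3]
def seg(c,name,a,b,ylim):
    """profile perpendicular: rows for each column, depth-step mask"""
E
python3 - <<'E'
from two import *
t,s=pickle.load(open('ts19.pkl','rb'))
for n,c in (('top',t),('scene',s)):
    W=wm(c)
    m=((W[...,2]>.07)&(W[...,2]<.12)&(W[...,1]>.0)&(W[...,1]<.29)&(W[...,0]>.45)&(W[...,0]<.63))
    out=np.zeros((384,512,3),np.uint8);out[m]=255
    vs,us=np.where(m);print(n,m.sum(),us.min(),us.max(),vs.min(),vs.max())
    cv2.imwrite(f'pics/m_{n}.png',cv2.resize(out[vs.min()-3:vs.max()+4,us.min()-3:us.max()+4],None,fx=6,fy=6,interpolation=0))
    # z noise
    print(np.std(W[250:256,300:306,2]))
E
```

```text
top 440 162 247 163 193
0.0031839503021525925
scene 610 278 358 165 208
0.001766105952466197
```

View pics/m_top.png

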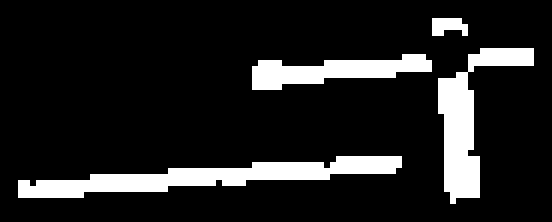

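View pics/m_scene.png

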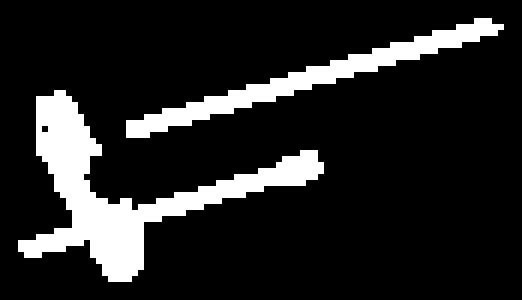

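```bash
cat >> two.py <<'E'
def lines(t,s,names=('fit','loose'),ylo=(.062,.062),yhi=(.135,.27)):
    P={}
    for n,c in (('top',t),('scene',s)):
        W=wm(c)
        M=((W[...,2]>.065)&(W[...,2]<.125))
        for k,nm in enumerate(names):
            xc=.5876-.0815*(W[...,1]-.0641)-(0.055 if k else 0)
            m=M&(abs(W[...,0]-xc)<.022)&(W[...,1]>ylo[k])&(W[...,1]<yhi[k])
            us=[];vs=[]
            for u in range(512):
                r=np.where(m[:,u])[0]
                if len(r): us.append(u);vs.append(r.mean())
            us=np.array(us,float);vs=np.array(vs)
            a=np.polyfit(us,vs,1)
            for _ in range(2):
                e=abs(vs-np.polyval(a,us));g=e<1.0;a=np.polyfit(us[g],vs[g],1)
            u1,u2=us[g].min(),us[g].max()
            o,d1=ray(c,u1,np.polyval(a,u1));_,d2=ray(c,u2,np.polyval(a,u2))
            nrm=np.cross(d1,d2);nrm/=np.linalg.norm(nrm);P[n,nm]=(nrm,nrm@o,(u1,u2),np.std(vs[g]-np.polyval(a,us[g])))
    R={}
    for nm in names:
        n1,b1=P['top',nm][:2];n2,b2=P['scene',nm][:2]
        f=lambda y:np.linalg.solve(np.array([[n1[0],n1[2]],[n2[0],n2[2]]]),[b1-n1[1]*y,b2-n2[1]*y])
        R[nm]=f
        print(nm,P['top',nm][2:],P['scene',nm][2:],'xz@.06',f(.06).round(4),'@.12',f(.12).round(4),'@.25',f(.25).round(4))
    return R
E
python3 - <<'E'
from two import *
t,s=pickle.load(open('ts19.pkl','rb'));lines(t,s)
t,s=pickle.load(open('ts18.pkl','rb'));
E
```

```text
fit ((np.float64(208.0), np.float64(229.0)), np.float64(0.27727712412394334)) ((np.float64(298.0), np.float64(319.0)), np.float64(0.167145079323983)) xz@.06 [0.5864 0.0913] @.12 [0.5809 0.0896] @.25 [0.5689 0.086 ]
loose ((np.float64(168.0), np.float64(225.0)), np.float64(0.2868899698913982)) ((np.float64(296.0), np.float64(351.0)), np.float64(0.1807285973384074)) xz@.06 [0.5307 0.0903] @.12 [0.5261 0.0907] @.25 [0.516  0.0915]
```

Run:
```python
from rodm import *
c=pickle.load(open('w19.pkl','rb'));P=rod(c,.06,.13)
a=np.polyfit(P[:,4],P[:,5],1);b=np.polyfit(P[:,4],P[:,3],1);print('loose pitch',a[0],'yaw',b[0],'x at .09',np.polyval(b,.09),'z',P[:,5].mean(), P[0,4],P[-1,4])
b=np.polyfit([0],[0],0)
c=pickle.load(open('w15.pkl','rb'))
P=rod(c,.075,.105,105,150,list(range(2,44,2))+list(range(94,158,3)))
a=np.polyfit(P[:,4],P[:,5],1);b=np.polyfit(P[:,4],P[:,3],1);print('fit pitch',a[0],'yaw',b[0],'x at .09',np.polyval(b,.09),'z',P[:,5].mean(),np.std(P[:,3]-np.polyval(b,P[:,4])))
P=rod(c,.03,.056,285,312,range(34,186,4))
a=np.polyfit(P[:,4],P[:,5],1);b=np.polyfit(P[:,4],P[:,3],1);print('rest rod pitch',a[0],'yaw',b[0],'z',P[:,5].mean())
```

```text
loose pitch 0.005818628711166556 yaw -0.07384685045967385 x at .09 0.5285154864212773 z 0.09643316022516545 0.21113535870226077 0.303677778591951
fit pitch -0.0012086078322402214 yaw -0.08297949612341929 x at .09 0.5821697584144451 z 0.09438374993196727 0.0006488657595081778
rest rod pitch 0.0005380131981161838 yaw -0.07633853133142272 z 0.046364657116178695
```

>>> servo_tool(targets="0 2 1.2 -0.4;0 0 0 0;0 0 0 0;0 0 0 0")

```text
t: 26.2
ee_pos: [0.5088, 0.328, 0.0342]
eef_rot: [0.735, -0.678, 0.0, 0.0]
ft_force: [-0.4, -0.2, -2.7]
finger_gap: 0.0072
```

```bash
cat > chk.py <<'E'
import sys
from plant import *
from two import *
from rodm import rod
n=sys.argv[1]
t=camera("top");s=camera("scene");c=camera("wrist");pickle.dump((t,s,c),open(n+'.pkl','wb'))
o=get_obs();print(o['t'],o['ee_pos'].round(4),o['eef_rot'].round(4),o['ft_force'].round(1),o['finger_gap'].round(4))
lines(t,s)
P=rod(c,.06,.13)
a=np.polyfit(P[:,4],P[:,5],1);b=np.polyfit(P[:,4],P[:,3],1);print('wrist loose pitch',a[0].round(4),'yaw',b[0].round(4),'x at .09',np.polyval(b,.09).round(4),'z',P[:,5].mean().round(4))
crop(t,140,300,120,240,5,f'pics/{n}t.png');crop(s,220,380,110,230,5,f'pics/{n}s.png')
E
python3 chk.py k20;python3 chk.py k21
```

```text
Traceback (most recent call last):
  File "chk.py", line 7, in <module>
    o=get_obs();print(o['t'],o['ee_pos'].round(4),o['eef_rot'].round(4),o['ft_force'].round(1),o['finger_gap'].round(4))
                                                                                               ^^^^^^^^^^^^^^^^^^^^^
AttributeError: 'float' object has no attribute 'round'
Traceback (most recent call last):
  File "chk.py", line 7, in <module>
    o=get_obs();print(o['t'],o['ee_pos'].round(4),o['eef_rot'].round(4),o['ft_force'].round(1),o['finger_gap'].round(4))
                                                                                               ^^^^^^^^^^^^^^^^^^^^^
AttributeError: 'float' object has no attribute 'round'
```

```bash
sed -i "s/o\['finger_gap'\].round(4)/o['finger_gap']/" chk.py; python3 chk.py k20;python3 chk.py k21
```

```text
26.65 [0.5088 0.328  0.0342] [ 0.7349 -0.6782  0.      0.    ] [-0.6  0.8 -1.6] 0.007335915624287643
fit ((np.float64(208.0), np.float64(229.0)), np.float64(0.27727712412394334)) ((np.float64(298.0), np.float64(319.0)), np.float64(0.17415954788098784)) xz@.06 [0.5864 0.0913] @.12 [0.5809 0.0897] @.25 [0.5689 0.0862]
loose ((np.float64(168.0), np.float64(225.0)), np.float64(0.26023876810323)) ((np.float64(296.0), np.float64(352.0)), np.float64(0.20975000366239854)) xz@.06 [0.5302 0.0885] @.12 [0.5252 0.0888] @.25 [0.5145 0.0897]
wrist loose pitch 0.0072 yaw -0.0806 x at .09 0.5279 z 0.0942
26.8 [0.5088 0.328  0.0342] [ 0.7349 -0.6781  0.      0.    ] [ 0.   1.2 -1. ] 0.006997900693915357
fit ((np.float64(208.0), np.float64(229.0)), np.float64(0.3396031829239265)) ((np.float64(298.0), np.float64(320.0)), np.float64(0.2641428371004493)) xz@.06 [0.5867 0.0919] @.12 [0.5805 0.089 ] @.25 [0.5673 0.0827]
loose ((np.float64(168.0), np.float64(225.0)), np.float64(0.26023876810323)) ((np.float64(296.0), np.float64(351.0)), np.float64(0.19796168931507985)) xz@.06 [0.5302 0.0886] @.12 [0.5252 0.0889] @.25 [0.5145 0.0896]
wrist loose pitch 0.0088 yaw -0.0805 x at .09 0.5278 z 0.0943
```

>>> servo_tool(targets="0 0 -1.5 0;5 0 0 0;5 0 0 0;5 0 0 0;5 0 0 0;3 0 0 0;3 0 0 0;3 0 0 0;0 0 0 0")

```text
t: 27.7
ee_pos: [0.5112, 0.2987, 0.0357]
eef_rot: [0.735, -0.678, -0.0, 0.0]
ft_force: [-0.1, -0.2, -0.8]
finger_gap: 0.0072
```

```bash
python3 chk.py k22
```

```text
27.85 [0.5112 0.2992 0.0357] [ 0.735  -0.6781 -0.     -0.    ] [-0.2  0.4 -0.6] 0.007463860957463449
fit ((np.float64(208.0), np.float64(229.0)), np.float64(0.3374804053157405)) ((np.float64(298.0), np.float64(319.0)), np.float64(0.22377316974417505)) xz@.06 [0.5862 0.0906] @.12 [0.5812 0.0901] @.25 [0.5705 0.089 ]
loose ((np.float64(168.0), np.float64(229.0)), np.float64(0.27395087967377446)) ((np.float64(292.0), np.float64(352.0)), np.float64(0.17232053744626102)) xz@.06 [0.5298 0.0896] @.12 [0.5249 0.0902] @.25 [0.5145 0.0916]
wrist loose pitch 0.0014 yaw -0.0806 x at .09 0.5279 z 0.0959
```

View pics/k22t.png

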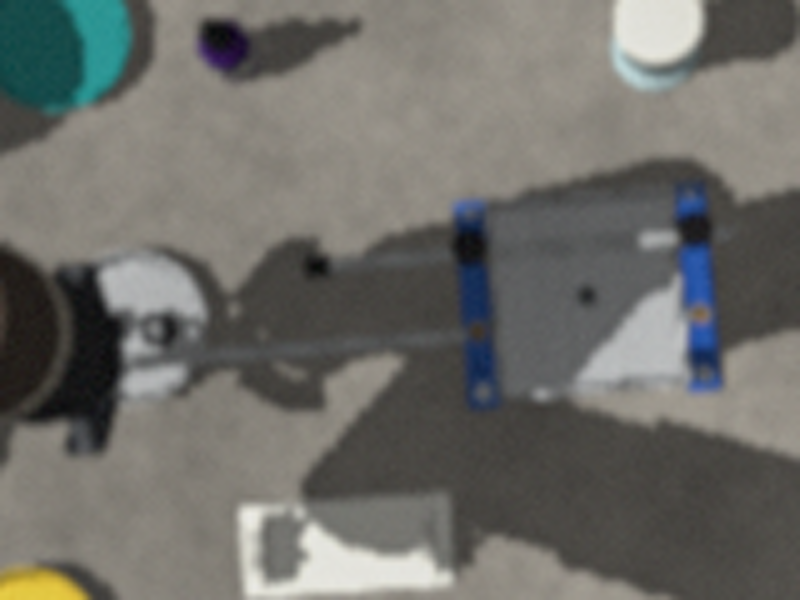

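View pics/k22s.png

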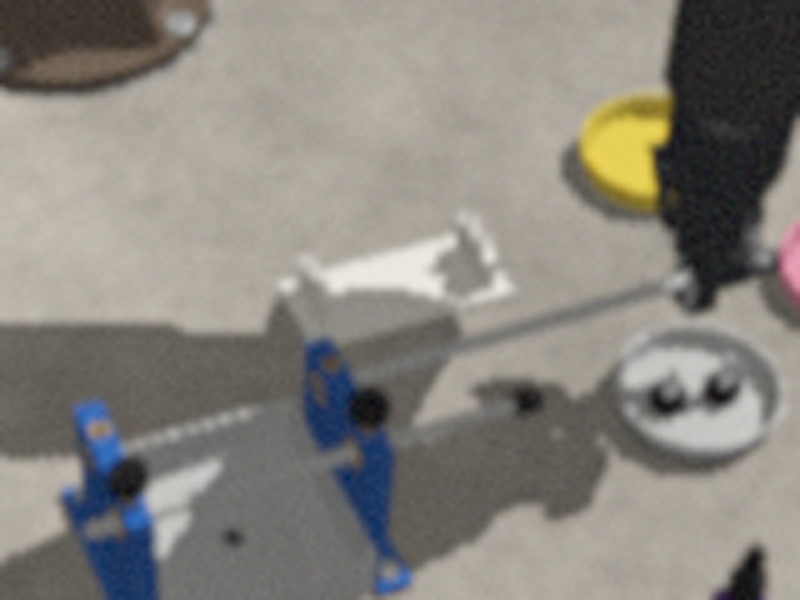

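>>> servo_tool(targets="3 0 0 0;3 0 0 0;3 0 0 0;3 0 0 0;3 0 0 0;3 0 0 0;0 0 0 0")

```text
t: 28.55
ee_pos: [0.5126, 0.2807, 0.0357]
eef_rot: [0.735, -0.678, -0.0, 0.0]
ft_force: [-0.6, 0.4, -1.0]
finger_gap: 0.0073
```

```bash
python3 chk.py k23
```

```text
28.7 [0.5127 0.2812 0.0357] [ 7.349e-01 -6.782e-01  0.000e+00 -1.000e-04] [-0.4  0.3 -0.9] 0.007304158063416099
fit ((np.float64(208.0), np.float64(229.0)), np.float64(0.294404815466472)) ((np.float64(298.0), np.float64(319.0)), np.float64(0.167145079323983)) xz@.06 [0.5865 0.0915] @.12 [0.5807 0.0894] @.25 [0.568 0.085]
loose ((np.float64(170.0), np.float64(229.0)), np.float64(0.27021637146367583)) ((np.float64(292.0), np.float64(348.0)), np.float64(0.1753564754649781)) xz@.06 [0.53   0.0902] @.12 [0.525  0.0905] @.25 [0.5141 0.0912]
wrist loose pitch 0.0025 yaw -0.0812 x at .09 0.528 z 0.0958
```

>>> servo_tool(targets="4 0 0 0;4 0 0 0;4 0 0 0;6 0 0 0;6 0 0 0;8 0 0 0;8 0 0 0;0 0 0 0")

```text
t: 29.5
ee_pos: [0.5157, 0.2401, 0.0357]
eef_rot: [0.735, -0.679, -0.0, 0.0]
ft_force: [0.1, 0.1, -1.1]
finger_gap: 0.0072
```

```bash
python3 chk.py k24
```

```text
29.65 [0.516  0.2413 0.0358] [ 7.349e-01 -6.782e-01  0.000e+00 -1.000e-04] [ 0.6  0.1 -1.2] 0.00731509337804736
fit ((np.float64(208.0), np.float64(229.0)), np.float64(0.27727712412394334)) ((np.float64(298.0), np.float64(319.0)), np.float64(0.167145079323983)) xz@.06 [0.5864 0.0913] @.12 [0.5809 0.0896] @.25 [0.5689 0.086 ]
loose ((np.float64(183.0), np.float64(229.0)), np.float64(0.25397498276253566)) ((np.float64(292.0), np.float64(347.0)), np.float64(0.2278508029905136)) xz@.06 [0.5295 0.09  ] @.12 [0.5247 0.0906] @.25 [0.5142 0.0919]
wrist loose pitch 0.0048 yaw -0.0795 x at .09 0.5279 z 0.0959
```

View pics/k24t.png

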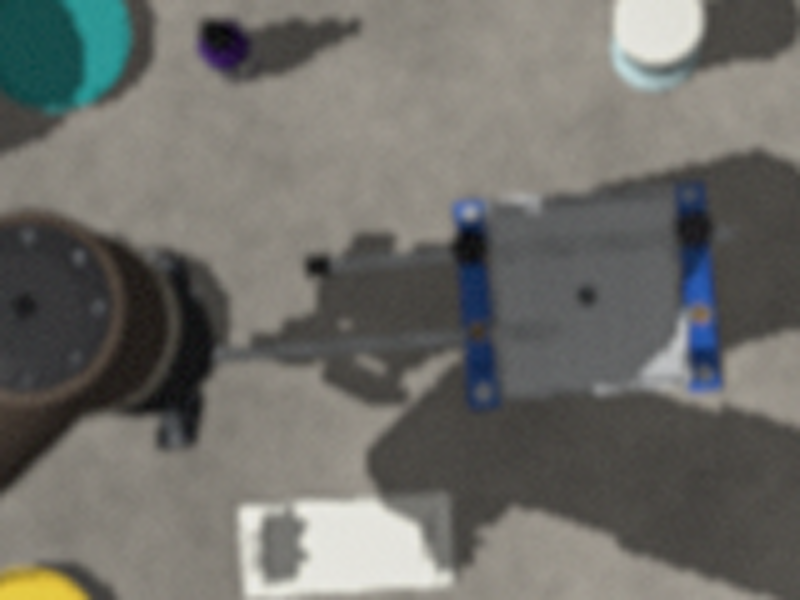

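View pics/k24s.png

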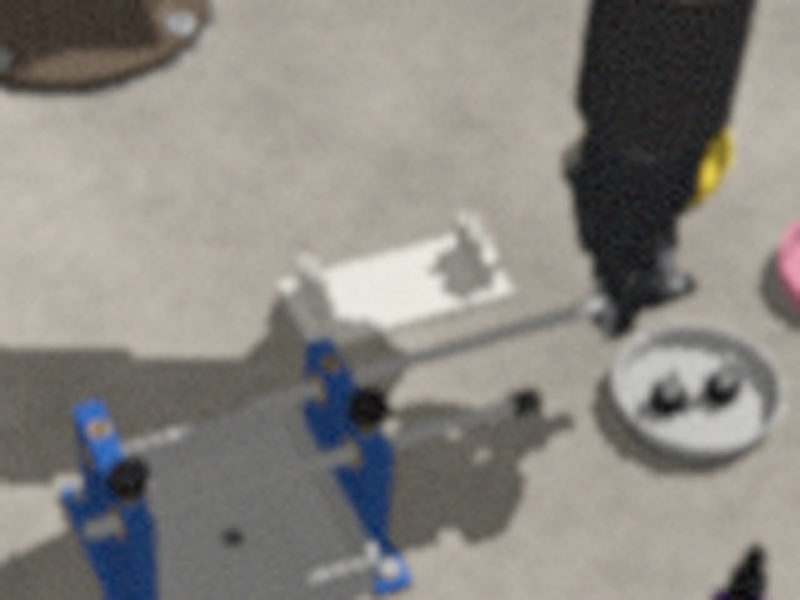

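>>> servo_tool(targets="6 0 0 0;8 0 0 0;8 0 0 0;8 0 0 0;8 0 0 0;8 0 0 0;8 0 0 0;6 0 0 0;0 0 0 0;0 0 0 0")

```text
t: 30.65
ee_pos: [0.5208, 0.1814, 0.0358]
eef_rot: [0.735, -0.678, 0.0, -0.0]
ft_force: [-0.0, -1.1, -1.4]
finger_gap: 0.0074
```

```bash
python3 chk.py k25
python3 - <<'E'
from two import *
t,s,c=pickle.load(open('k25.pkl','rb'))
print('inside');R=lines(t,s,ylo=(-.07,-.065),yhi=(.02,.025))
for y in (-.06,-.02,.02): print(y,R['fit'](y)-R['loose'](y))
crop(t,220,300,150,210,8,'pics/k25tt.png')
E
```

```text
30.8 [0.5207 0.1818 0.0357] [ 7.35e-01 -6.78e-01  0.00e+00 -1.00e-04] [-0.5 -0.9 -1.2] 0.007634006247507808
fit ((np.float64(208.0), np.float64(229.0)), np.float64(0.3374804053157405)) ((np.float64(298.0), np.float64(319.0)), np.float64(0.167145079323983)) xz@.06 [0.5861 0.0909] @.12 [0.5812 0.0901] @.25 [0.5706 0.0882]
loose ((np.float64(202.0), np.float64(229.0)), np.float64(0.25815535324721883)) ((np.float64(292.0), np.float64(324.0)), np.float64(0.21889226015227115)) xz@.06 [0.5296 0.0908] @.12 [0.5249 0.0908] @.25 [0.5147 0.0908]
wrist loose pitch 0.0034 yaw -0.081 x at .09 0.528 z 0.0957
inside
fit ((np.float64(242.0), np.float64(268.0)), np.float64(0.2603761047866406)) ((np.float64(256.0), np.float64(284.0)), np.float64(0.2143564800200444)) xz@.06 [0.5856 0.0889] @.12 [0.5804 0.088 ] @.25 [0.5691 0.086 ]
loose ((np.float64(241.0), np.float64(266.0)), np.float64(0.25800784355766787)) ((np.float64(253.0), np.float64(280.0)), np.float64(0.21254985764693707)) xz@.06 [0.5302 0.0904] @.12 [0.5253 0.0906] @.25 [0.5149 0.091 ]
-0.06 [0. 0.]
-0.02 [0. 0.]
0.02 [0. 0.]
```

View pics/k25tt.png

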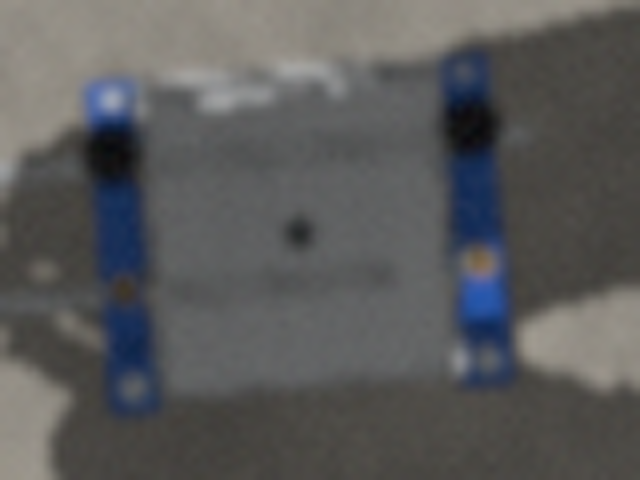

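View pics/k25s.png

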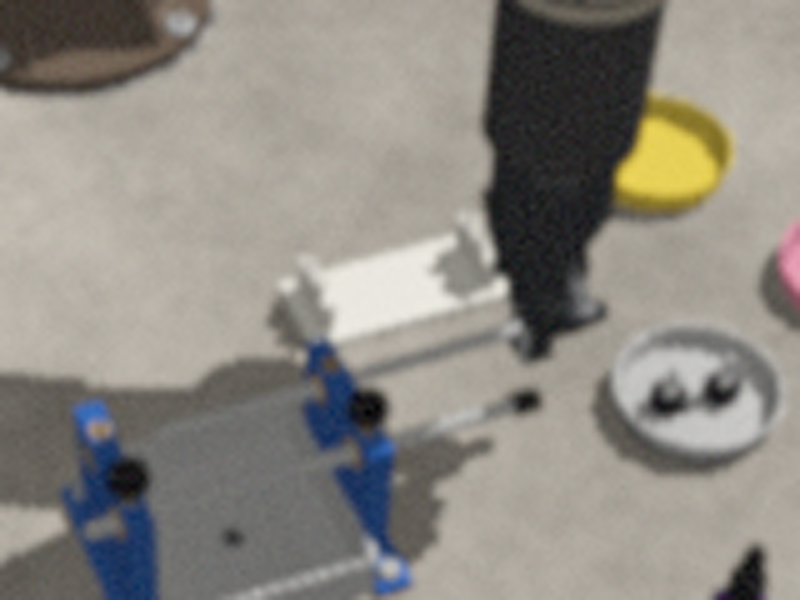

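>>> servo_tool(targets="5 -0.4 0 0;5 0 0 0;4 0 0 0;4 0 0 0;4 0 0 0;4 0 0 0;4 0 0 0;4 0 0 0;0 0 0 0")

```text
t: 31.7
ee_pos: [0.5237, 0.1471, 0.0357]
eef_rot: [0.735, -0.678, -0.0, 0.0]
ft_force: [0.3, -0.3, -1.1]
finger_gap: 0.0071
```

>>> servo_tool(targets="4 0 0 0;4 0 0 0;4 0 0 0;4 0 0 0;0 0 0 0;0 0 0 0")

```text
t: 32.3
ee_pos: [0.5251, 0.1315, 0.0357]
eef_rot: [0.735, -0.678, 0.0, -0.0]
ft_force: [0.6, 0.5, -1.6]
finger_gap: 0.0071
```

```bash
python3 chk.py k26
python3 - <<'E'
from two import *
t,s,c=pickle.load(open('k26.pkl','rb'))
crop(t,220,300,150,210,8,'pics/k26tt.png');crop(s,225,305,180,240,8,'pics/k26ss.png')
E
```

```text
32.45 [0.5251 0.1318 0.0357] [ 0.735  -0.6781  0.     -0.    ] [-0.4 -0.1 -0.7] 0.007078537954431891
fit ((np.float64(213.0), np.float64(229.0)), np.float64(0.30847319063828255)) ((np.float64(298.0), np.float64(319.0)), np.float64(0.16611266914683656)) xz@.06 [0.5858 0.0903] @.12 [0.582  0.0912] @.25 [0.5737 0.0934]
loose ((np.float64(218.0), np.float64(229.0)), np.float64(0.12120301539223967)) ((np.float64(291.0), np.float64(313.0)), np.float64(0.4575274142473971)) xz@.06 [0.5285 0.0924] @.12 [0.5273 0.0905] @.25 [0.5247 0.0863]
wrist loose pitch -0.0651 yaw -0.0807 x at .09 0.5283 z 0.0991
```

View pics/k26tt.png

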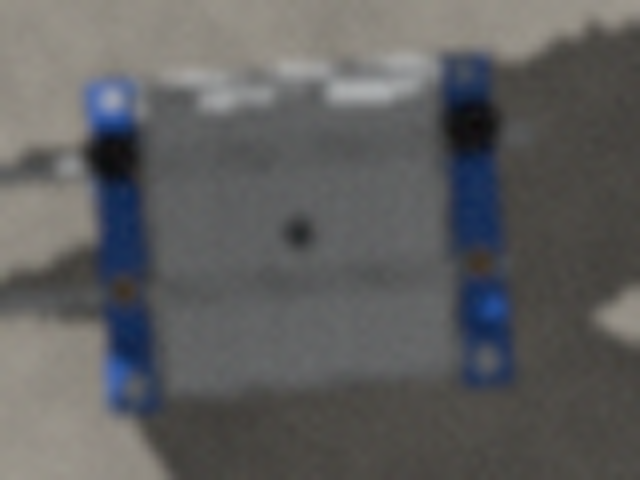

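View pics/k26ss.png

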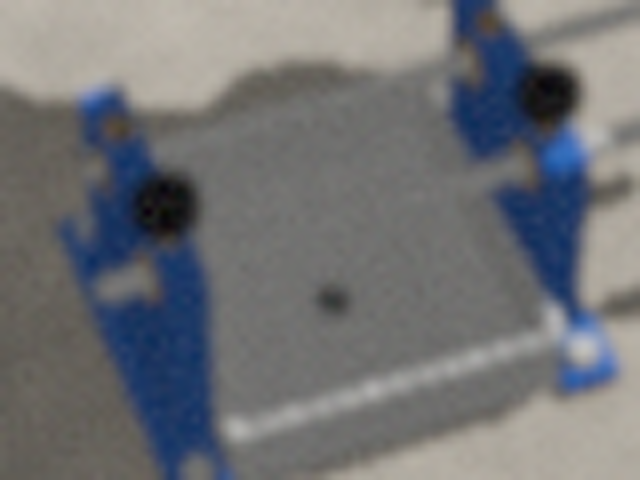

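>>> servo_tool(targets="4 0 0 0;4 0 0 0;4 0 0 0;2 0 0 0;2 0 0 0;0 0 0 0;0 0 0 0")

```text
t: 33.15
ee_pos: [0.5264, 0.1157, 0.0357]
eef_rot: [0.735, -0.678, 0.0, -0.0]
ft_force: [0.6, 0.6, -1.3]
finger_gap: 0.0072
```

```bash
python3 chk.py k27
python3 - <<'E'
from two import *
t,s,c=pickle.load(open('k27.pkl','rb'))
crop(t,260,310,150,200,12,'pics/k27tt.png');crop(s,225,275,180,230,12,'pics/k27ss.png');cv2.imwrite('pics/k27w.png',c['frame'][:,:,::-1])
for n,q in (('top',t),('scene',s)):
    W=wm(q)
    for k,nm in enumerate(('fit','loose')):
        xc=.5876-.0815*(W[...,1]-.0641)-(.055 if k else 0)
        m=(W[...,2]>.06)&(W[...,2]<.11)&(abs(W[...,0]-xc)<.015)&(W[...,1]<-.118)&(W[...,1]>-.2)
        print(n,nm,m.sum(),W[m][:,1].min() if m.any() else None, np.argwhere(m)[:,::-1].min(0) if m.any() else None, np.argwhere(m)[:,::-1].max(0) if m.any() else None)
E
```

```text
33.3 [0.5263 0.1158 0.0357] [ 0.735  -0.6781  0.     -0.    ] [ 0.7  0.5 -1.6] 0.007351012234967542
fit ((np.float64(218.0), np.float64(229.0)), np.float64(0.40141068263131446)) ((np.float64(298.0), np.float64(319.0)), np.float64(0.16520829804274267)) xz@.06 [0.5861 0.0905] @.12 [0.582  0.0916] @.25 [0.5731 0.0942]
loose ((np.float64(223.0), np.float64(229.0)), np.float64(0.3174355149041348)) ((np.float64(292.0), np.float64(304.0)), np.float64(0.13896205040696646)) xz@.06 [0.5289 0.0898] @.12 [0.5234 0.0892] @.25 [0.5114 0.0879]
wrist loose pitch 0.0042 yaw -0.0794 x at .09 0.5283 z 0.0988
top fit 11 -0.1300992378037988 [283 165] [286 167]
top loose 16 -0.13695187132005573 [283 181] [288 183]
scene fit 13 -0.12919765084988047 [237 214] [240 217]
scene loose 19 -0.1367056746932943 [230 200] [236 203]
```

View pics/k27tt.png

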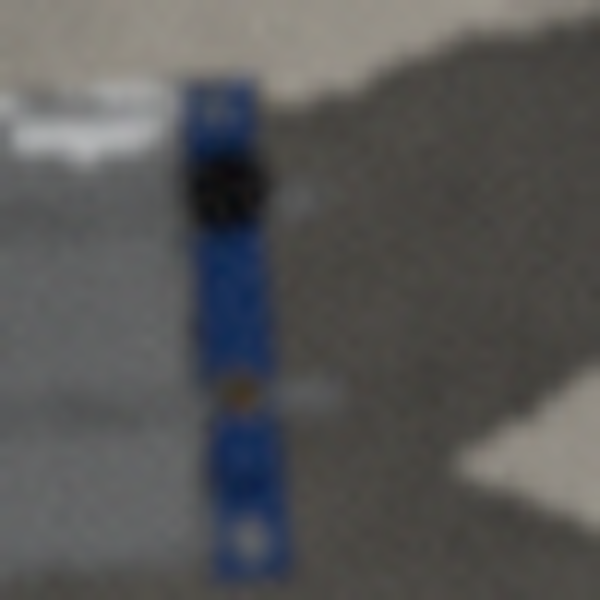

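View pics/k27ss.png

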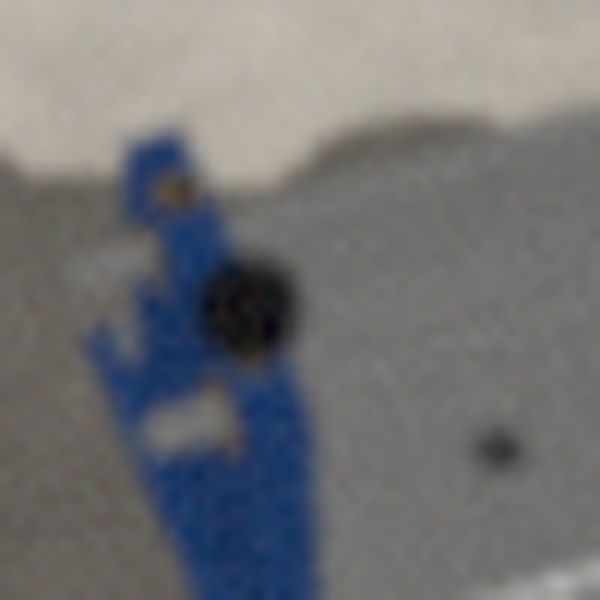

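View pics/k27w.png

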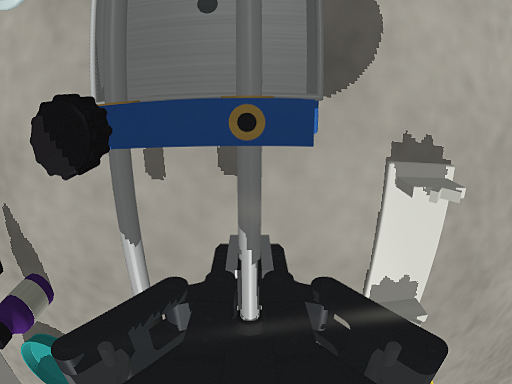

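>>> servo_tool(targets="-2.5 0 0 0;0 0 0 0;0 0 0 0;0 0 0 0;0 0 0 0;0 0 0 0")

```text
t: 33.9
ee_pos: [0.5261, 0.1181, 0.0357]
eef_rot: [0.735, -0.678, -0.0, 0.0]
ft_force: [-0.1, 0.2, -1.6]
finger_gap: 0.0073
```

```bash
python3 chk.py k28
python3 - <<'E'
from two import *
from wm import wmap
t,s,c=pickle.load(open('k28.pkl','rb'))
for n,q in (('top',t),('scene',s)):
    W=wm(q)
    for k,nm in enumerate(('fit','loose')):
        xc=.5876-.0815*(W[...,1]-.0641)-(.055 if k else 0)
        m=(W[...,2]>.06)&(W[...,2]<.11)&(abs(W[...,0]-xc)<.015)&(W[...,1]<-.118)&(W[...,1]>-.2)
        print(n,nm,m.sum(),W[m][:,1].min(),W[m].mean(0).round(4))
crop(t,100,390,100,230,2,'pics/k28a.png');crop(t,130,400,110,260,2,'pics/k28b.png')
E
```

```text
34.05 [0.5261 0.1182 0.0357] [ 0.7349 -0.6781 -0.     -0.    ] [ 1.3 -0.1 -2.1] 0.007016462320549151
fit ((np.float64(217.0), np.float64(229.0)), np.float64(0.40430377003132173)) ((np.float64(298.0), np.float64(319.0)), np.float64(0.1688479060711573)) xz@.06 [0.5859 0.0906] @.12 [0.5822 0.0914] @.25 [0.5741 0.0932]
loose ((np.float64(223.0), np.float64(229.0)), np.float64(0.0)) ((np.float64(292.0), np.float64(305.0)), np.float64(0.20851441405707427)) xz@.06 [0.5284 0.09  ] @.12 [0.528  0.0931] @.25 [0.5271 0.0998]
wrist loose pitch -0.002 yaw -0.0802 x at .09 0.5283 z 0.0983
top fit 11 -0.13009061072499106 [ 0.6005 -0.1245  0.0932]
top loose 15 -0.13355202191031462 [ 0.5457 -0.1266  0.0923]
scene fit 14 -0.12888897761712764 [ 0.602  -0.1237  0.0916]
scene loose 16 -0.13342662680378778 [ 0.5483 -0.1265  0.0929]
```

View pics/k28b.png

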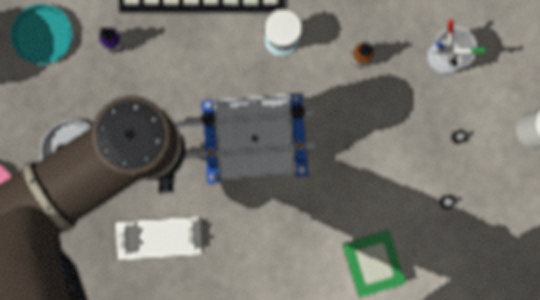

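View pics/k28s.png

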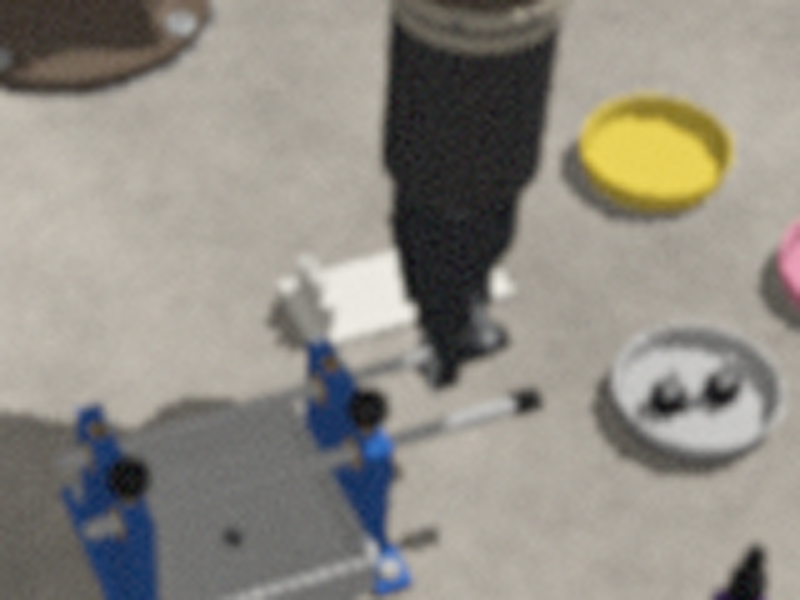

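Both views put the loose tip at y ≈ -0.1335. Level with the fitted rod, allowing for the 4.7° bridge yaw, would be ≈ -0.134. The two screws are still standing in the dish, the other two are where they stood, the rod is still, and contact forces are near zero. I'm handing in.

```bash
python3 -c "
from plant import *
o=get_obs();print(o['qvel'].round(4),o['finger_gap']);print(finish_job())"
```

```text
[ 0.0002 -0.001  -0.0003  0.0001 -0.0007  0.0002] 0.007016462320549151
the job is handed in; nothing more can be done
None
```

The job is handed in at about 34 s of the 72 s. Two thumbscrews are in the steel dish, and the loose rod is through both bores and still held at 100 N grip. No verdict was reported.

**Last checks:**
- **Screws:** both stand in the steel dish, about 19 mm either side of its centre. The other two, the bottles, jar, pen pot and slide box look unmoved in the last top view.
- **Rod position:** the bare end is within about 1 mm of level with the fitted rod's end in both the top and scene views. Both views put the stub within about 1.5 mm of the fitted rod's height. The spacing to the fitted rod was within about 1 mm of the required 55 mm when last measured well, just before the far bore.
- **Stillness:** the wrist force stayed under about 3 N throughout the insertion, and the joints were still at the end.

**What failed or disagreed:**
- The first screw grasp closed on nothing. The finger ends sit about 36 mm above the reported TCP, so I corrected every later grasp by that amount.
- The screws were then held by their heads instead of their shanks, and the finger opening read lower than the true widths: 20.5 mm on the 24 mm head and 7 mm on the 10 mm rod.
- Heights from depth read 1.5 to 2.5 mm too high, so I judged the rod against the fitted rod instead of absolute height. Sideways position differed by about 2 mm between the wrist view and the other two, and I steered between them.
- The rod first went about 2.5 mm too far, and I backed it out.
- In the last check, the line fits on the short visible piece of rod outside the near bracket were too noisy to use.

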